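Make up the parts kit for the next accordion

ROBOT

A 6-joint arm with a two-finger parallel gripper is mounted at the origin on the work surface. World frame = base frame: x ahead of the robot, y to its left, z up, the work surface at z = 0. Lengths are in m, angles in rad, forces in N, time in s.
With the tool pointing down it reaches from about 0.325 to 0.775 m from the base axis. Payload 5.5 kg.
Tool frame: the origin (TCP) lies between the finger pads; the fingertips stand 25 mm ahead of it and the grasp point (between the pads) lies 6 mm ahead of it; z points along the fingers, y is the direction in which the jaws open and shut (so a half turn about z gives the same grasp; the last joint's range is limited). The gripper opens to 88 mm and grips with 3 to 60 N. Pads are 20 mm wide; open, the fingers measure 115 mm over their backs; the gripper's body (75 mm by 178 mm) begins 61 mm behind the grasp point.
Start: joints at [-1.395, 0.091, 1.231, -0, 1.82, -0.057], TCP at [0.138, -0.584, 0.248] pointing down, gripper open.
Joint ranges: [-2.87, 2.87], [-0.86, 2.18], [0.17, 2.46], [-1.51, 4.65], [0.06, 2.69], [-2.65, 2.65]. Speed limits (rad/s): [2.57, 2.57, 3.01, 3.14, 3.14, 3.14].

INTERFACE

Orientations are given as a rotation vector (axis times angle).
In Python, from workcell import env gives the robot as it stands.
- The arm moves only by the shell command python3 -m jog 'ROWS' [OPENING]. ROWS is a JSON object of lists of equal length, an entry for each row: "offset": the shift along the tool's x, y, z in units of 0.5 m (1.0 is 0.5 m), a list of three; "delta_rot": the turn, a rotation vector about the tool's x, y, z in units of 180 degrees (1.0 is 180 degrees), a list of three. A call has 1 to 20 rows; each row is the pose to reach, as a shift and turn from the pose commanded when the call began, along the tool's axes at that moment, turning the shorter way round; what a row does not reach only later rows make up. A row lasts 1/12 s, in which the tool goes at most 41.7 mm and 7.16 degrees, less where a joint would pass 70% of its speed; a pose out of reach is approached as far as the arm can. A call with a number of a shift or a turn outside -1 to 1 is refused whole. A call with a gripper value outside its range is refused whole. OPENING is the opening, from 0 (shut) to 1 (fully open), set as the call begins (- or left out, the last holds). The fingers move at their own pace and stop on an object; the grip force is fixed at half the most. Time passes only in rows, so rows that repeat a pose let the fingers close. It gives the time, the measured TCP pose, the force and the opening at its end, in the units of the state.
- env.get_obs(): the state, without advancing time (a new reading comes with each control period).
- env.camera(name): name is "side" or "top" or "wrist"; returns a dict with "image" (480x640x3 uint8, blue, green, red), "z_map" (480x640 float32, m along the optical axis (not along the pixel's ray), 0 where there is no reading), "mtx" (3x3 intrinsics, pixels), "pose" (4x4, takes a point from camera to world coordinates). Camera axes: x right, y up, looking along -z (the intrinsics and any distortion apply to the point x, -y, -z); pixel columns grow to the right and rows downward; lengths in m; the calibration is good to about 2 mm. A picture is of the moment at which its call begins.
- env.close_job(): hands the job in, once; it reports no verdict.
Trained networks look in a picture, given as the dict that the camera call returned (one of the last four; its "shot" number tells which), for a name from the list of things; names that differ only in an ending like _2 or _b are one class to them, and where a whole thing is asked for, a point or a joint stands for the part that bears it (a point fixed in the world has none). Each returns a list of dicts, best first, with "confidence" (0 to 1); they miss things now and then, are a little off and sometimes report something else, mostly with a low value. They report only what shows in the picture. A call takes as long as a camera call. They do not tell look-alikes from the thing itself.
- env.search_frame(picture, query): "box" ([left, top, width, height] in pixels, round what is visible of it).
- env.spot_point(picture, query): "position" ([row, column] in pixels: a listed point, or the origin of a listed thing).
The state is a dict: "time": time; "qpos": joint angles; "dq": joint speeds; "tau": joint torques, N m; "tcp_pos": TCP position; "orientation": TCP orientation; "ft_force": force on the tool from outside, world axes, zero at the start; "ft_torque": the same for the moment, N m; "finger_gap": finger opening in m.
Only numpy, scipy, OpenCV 4.12 (cv2) and the standard library are available. Lean on these libraries where they do the work, as an engineer would, in place of code of your own. Each camera call takes 0.05 s, during which the arm holds its last target.

TASK

Make up the kit for the next accordion: tip the brass feet from both scoops into the pan of the spring scale, so that all of them lie in it and their weight alone brings it down onto its stop (do not push the pan), and stand the emptied scoops upright on the rubber mat again. Stack all the reed plates that are there flat on the wooden plinth in one square pile, edges flush with the plinth, in any order. Leave the other things on the bench where they are.

Things in the scene. Friction and masses are not known exactly. Their poses are not given: they have to be found in the camera images.
- pan (a joint): travel of the scale pan in m: 0 = pan fully up (empty), grows downwards, 0.028 = resting on its hard stop. It hangs on springs: it starts to sink at about 1.5 feet (80 g) and, sinking evenly, needs about 6 feet (312 g) to reach the stop.
- pan_in (a point): centre of the inner floor of the scale pan, an open square aluminium tray, 124 x 124 mm inside, walls 3 mm thick standing 33 mm above this point; pan up, this point is 43 mm above the bench and the rim 76 mm. z up, x and y along the pan's sides.
- scale: fixed green scale frame round the pan, 160 x 160 mm, with a thin steel post (9 mm) near each corner, 78 mm high; origin at the centre of its underside on the bench, below the pan's centre. Its place on the bench varies.
- mat: fixed black rubber mat 150 (x) x 240 (y) x 3 mm, origin at the centre of its underside; the scoops stand on it
- scoop1: open metal scoop, red sides; 102 mm long (x), 56 wide over flat parallel sides (y), 45 high, 3 mm walls, 0.12 kg. Origin under it, near its middle; closed back at x=+40. Floor flat from +40 to -22, then rises 28 deg to the open front: lip at x=-62, 23 mm high. Grip across the sides near the origin. Feet slide out when the front tips down 60-75 deg. Starts on the mat with 3-4 feet in it
- scoop2: open metal scoop, red sides; 102 mm long (x), 56 wide over flat parallel sides (y), 45 high, 3 mm walls, 0.12 kg. Origin under it, near its middle; closed back at x=+40. Floor flat from +40 to -22, then rises 28 deg to the open front: lip at x=-62, 23 mm high. Grip across the sides near the origin. Feet slide out when the front tips down 60-75 deg. Starts on the mat with 3-4 feet in it
- foot1: brass instrument foot, a plain disc 22 mm in diameter and 16 mm high, about 52 g, origin at the centre of its underside, z along its axis; starts in scoop 1; one of the eight may be absent (no pose)
- foot2: brass instrument foot, a plain disc 22 mm in diameter and 16 mm high, about 52 g, origin at the centre of its underside, z along its axis; starts in scoop 1; one of the eight may be absent (no pose)
- foot3: brass instrument foot, a plain disc 22 mm in diameter and 16 mm high, about 52 g, origin at the centre of its underside, z along its axis; starts in scoop 1; one of the eight may be absent (no pose)
- foot4: brass instrument foot, a plain disc 22 mm in diameter and 16 mm high, about 52 g, origin at the centre of its underside, z along its axis; starts in scoop 1; one of the eight may be absent (no pose)
- foot5: brass instrument foot, a plain disc 22 mm in diameter and 16 mm high, about 52 g, origin at the centre of its underside, z along its axis; starts in scoop 2; one of the eight may be absent (no pose)
- foot6: brass instrument foot, a plain disc 22 mm in diameter and 16 mm high, about 52 g, origin at the centre of its underside, z along its axis; starts in scoop 2; one of the eight may be absent (no pose)
- foot7: brass instrument foot, a plain disc 22 mm in diameter and 16 mm high, about 52 g, origin at the centre of its underside, z along its axis; starts in scoop 2; one of the eight may be absent (no pose)
- foot8: brass instrument foot, a plain disc 22 mm in diameter and 16 mm high, about 52 g, origin at the centre of its underside, z along its axis; starts in scoop 2; one of the eight may be absent (no pose)
- plinth: fixed dark wooden plinth 110 (x) x 56 (y) x 20 mm, origin at the centre of its underside; the pile is built on its top, 20 mm above the bench
- plate1: flat reed plate, wood with an aluminium face, 110 (x) x 56 (y) x 10 mm, about 0.1 kg, same outline as the plinth; origin at the centre of its underside, z up. Three or four of the plates are present, lying flat on the bench; an absent one has no pose.
- plate2: flat reed plate, wood with an aluminium face, 110 (x) x 56 (y) x 10 mm, about 0.1 kg, same outline as the plinth; origin at the centre of its underside, z up. Three or four of the plates are present, lying flat on the bench; an absent one has no pose.
- plate3: flat reed plate, wood with an aluminium face, 110 (x) x 56 (y) x 10 mm, about 0.1 kg, same outline as the plinth; origin at the centre of its underside, z up. Three or four of the plates are present, lying flat on the bench; an absent one has no pose.
- plate4: flat reed plate, wood with an aluminium face, 110 (x) x 56 (y) x 10 mm, about 0.1 kg, same outline as the plinth; origin at the centre of its underside, z up. Three or four of the plates are present, lying flat on the bench; an absent one has no pose.
- glue_jar: bystander, to be left alone: closed glue jar, 60 mm across, 85 mm high
- screwdriver: bystander, to be left alone: screwdriver with a yellow handle lying on the bench
- mug: bystander, to be left alone: white mug, 80 mm across, 80 mm high
- mallet: bystander, to be left alone: hammer with a wooden handle lying at the far side
Mind the look-alikes: they are no part of the job. Of the things like the scale, leave any that is blue; of the rest the larger one is meant.

How it is judged:
By the outcome, as a careful person would: the job done as asked, in the order asked, and still so for the second after the job is handed in, with the robot touching nothing.
Of plate1, plate2, plate3, plate4 only 3 to 4 are there at a start; the rules pass over those that are not, and their reading is None.
Of foot1, foot2, foot3, foot4, foot5, foot6, foot7, foot8 only 7 to 8 are there at a start; the rules pass over those that are not, and their reading is None.
At some moment in a run one of scoop1, scoop2 may be knocked a few centimetres aside while the robot is not near it.
It also fails if it takes over 210 s, if anything falls off the work surface, if the arm or the gripper's body presses on something with over 40 N, if the wrist force passes 120 N, or if a joint passes its speed limit or range.

## Working session

There is one attempt and no reset: what is moved stays moved. The work goes in short steps, Python scripts to look and compute and a shell command to move; the robot and the scene stay as the last step left them, time stands still between calls to the robot, and variables do not carry over. Pictures are saved under pics/ and viewed, and the job is handed in when it is done.

```bash
ls; mkdir -p pics; python3 - <<'E'
from workcell import env
import cv2
print(env.get_obs())
for n in ("top","side","wrist"):
    c=env.camera(n); cv2.imwrite(f"pics/a_{n}.png",c["image"]); print(n,c["mtx"].tolist(),c["pose"].round(4).tolist(),[k for k in c])
E
```

```text
pics
{'time': 0.0, 'qpos': array([-1.39473418e+00,  9.18470303e-02,  1.23188272e+00, -1.62341632e-05,
        1.81981283e+00, -5.67336098e-02]), 'dq': array([ 0.00072693, -0.00110494,  0.00099421, -0.00083634, -0.00036233,
        0.00028192]), 'tau': array([ 1.98235748e-04, -4.46449363e+01, -4.06439030e+01,  6.99542183e-02,
        2.95665627e-02, -1.51773061e-04]), 'tcp_pos': array([ 0.13834809, -0.58356932,  0.24651571]), 'orientation': array([-3.11840315e+00, -3.64617390e-01,  2.07187860e-04]), 'ft_force': array([-0.16763453, -0.71689427,  0.67105367]), 'ft_torque': array([-0.00929297,  0.02152649, -0.01594699]), 'finger_gap': 0.08806916388982111}
top [[512.3814389115071, 0.0, 322.25900803863465], [0.0, 512.3814389115071, 236.01835664839675], [0.0, 0.0, 1.0]] [[-0.0076, 0.9877, -0.156, 0.3395], [-0.9996, -0.0033, 0.0276, -0.0031], [0.0267, 0.1561, 0.9874, 1.1474], [0.0, 0.0, 0.0, 1.0]] ['image', 'z_map', 'mtx', 'pose', 'shot']
side [[502.2043378031979, 0.0, 322.8828238025673], [0.0, 502.2043378031979, 240.1192767166636], [0.0, 0.0, 1.0]] [[-0.9417, 0.1778, -0.2855, 0.1205], [-0.3357, -0.4442, 0.8306, 1.1356], [0.0209, 0.8781, 0.478, 0.7293], [0.0, 0.0, 0.0, 1.0]] ['image', 'z_map', 'mtx', 'pose', 'shot']
wrist [[408.83261450330957, 0.0, 319.2324122290094], [0.0, 408.83261450330957, 238.92477207587345], [0.0, 0.0, 1.0]] [[0.2306, 0.9351, 0.2692, 0.2129], [-0.9731, 0.2219, 0.0627, -0.5664], [-0.0011, -0.2764, 0.961, 0.383], [0.0, 0.0, 0.0, 1.0]] ['image', 'z_map', 'mtx', 'pose', 'shot']
```

View pics/a_top.png

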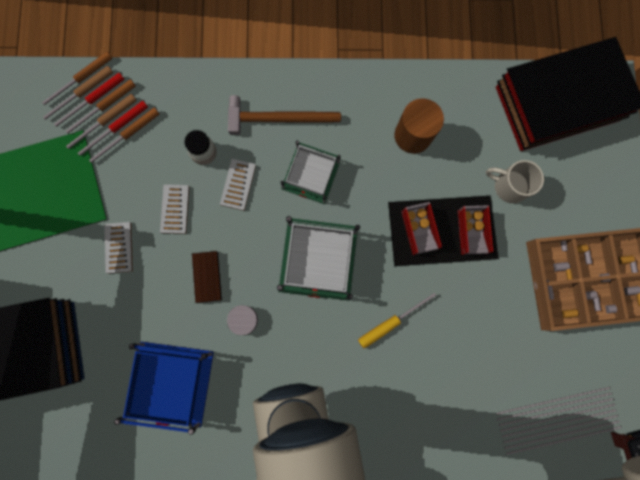

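View pics/a_side.png

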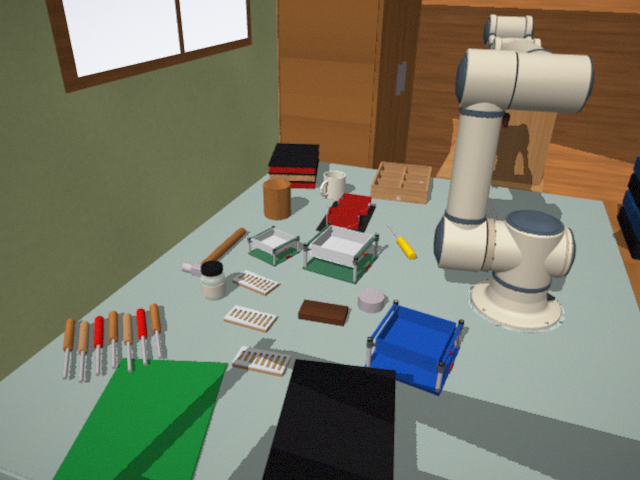

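View pics/a_wrist.png

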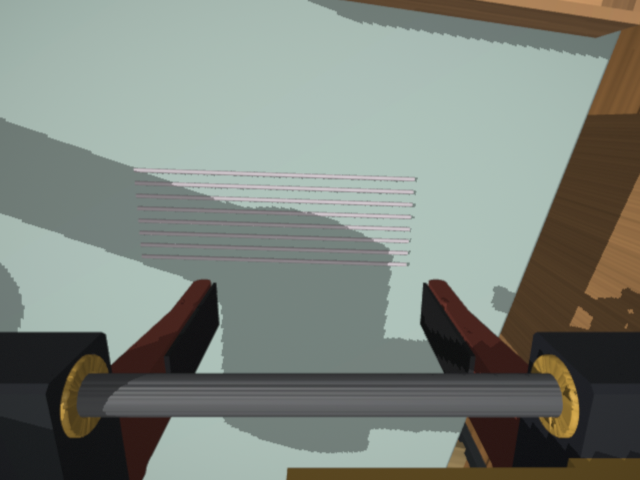

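The top view shows these scale look-alikes:
- Large green scale at (320,258): this is the one I want.
- Small green one at (311,172).
- Blue one at (168,388).

The other positions in the same view:
- Plates: (118,247), (175,209) and (238,185), three in all.
- Plinth: (207,277).
- Scoops: (422,229) and (476,231), with their backs towards the robot or away from it still to be checked.
- Bystanders: jar (200,147), round grey tin (243,320), brown cup (418,126).

```bash
cat > h.py <<'E'
from workcell import env
import numpy as np, cv2
def cloud(c):
    z=c["z_map"].astype(float); K=c["mtx"]; h,w=z.shape
    u,v=np.meshgrid(np.arange(w),np.arange(h))
    P=np.stack([(u-K[0,2])/K[0,0]*z,-(v-K[1,2])/K[1,1]*z,-z],-1)
    W=P@c["pose"][:3,:3].T+c["pose"][:3,3]; W[z==0]=np.nan
    return W
def proj(c,p):
    q=np.linalg.inv(c["pose"])@np.r_[p,1]; K=c["mtx"]
    return K[0,0]*q[0]/-q[2]+K[0,2], K[1,1]*q[1]/q[2]+K[1,2]
def rect(W,box,lo,hi):
    x,y,w,h=map(int,box); p=W[y:y+h,x:x+w].reshape(-1,3)
    p=p[(p[:,2]>lo)&(p[:,2]<hi)]
    r=cv2.minAreaRect(p[:,:2].astype(np.float32))
    return np.round(r[0],4),np.round(r[1],4),round(r[2],1),len(p),p[:,2].mean().round(4)
def crop(c,box,name,s=4):
    x,y,w,h=box; cv2.imwrite(name,cv2.resize(c["image"][y:y+h,x:x+w],None,fx=s,fy=s,interpolation=cv2.INTER_CUBIC))
E
python3 - <<'E'
from h import *
c=env.camera("top"); W=cloud(c)
for q in ("scale","pan_in","scoop1","plate1","plinth","mat","foot1"):
    print(q,[(np.round(d["box"]).tolist(),round(d["confidence"],2)) for d in env.search_frame(c,q)][:8])
    print("   pt",[(np.round(d["position"]).tolist(),round(d["confidence"],2),W[int(d["position"][0]),int(d["position"][1])].round(3).tolist()) for d in env.spot_point(c,q)][:8])
crop(c,(270,140,240,150),"pics/b.png",3)
print("bench z",np.nanmedian(W[300:330,400:600,2]))
print("plate A",rect(W,(95,210,50,75),.006,.02)); print("B",rect(W,(150,170,50,75),.006,.02)); print("C",rect(W,(215,150,48,68),.006,.02))
print("plinth",rect(W,(180,240,52,70),.014,.03)); print("scale",rect(W,(265,210,105,95),.06,.1))
print("s1",rect(W,(395,195,48,65),.035,.06),"s2",rect(W,(450,195,50,65),.035,.06),"mat",rect(W,(380,190,125,85),.0015,.06))
E
```

```text
scale [([114.0, 341.0, 100.0, 97.0], 0.91), ([284.0, 141.0, 57.0, 62.0], 0.75), ([274.0, 213.0, 86.0, 86.0], 0.68), ([284.0, 225.0, 73.0, 71.0], 0.41)]
   pt [([174.0, 311.0], 0.79, [0.66, -0.008, 0.03]), ([382.0, 171.0], 0.72, [0.211, 0.284, 0.044]), ([260.0, 314.0], 0.63, [0.461, -0.013, 0.044])]
pan_in [([281.0, 224.0, 72.0, 71.0], 0.85), ([285.0, 150.0, 51.0, 47.0], 0.83), ([466.0, 221.0, 9.0, 10.0], 0.7), ([120.0, 345.0, 81.0, 79.0], 0.59)]
   pt [([386.0, 160.0], 0.81, [0.201, 0.305, 0.042]), ([258.0, 319.0], 0.8, [0.466, -0.027, 0.041]), ([174.0, 310.0], 0.61, [0.658, -0.008, 0.028])]
scoop1 [([398.0, 204.0, 43.0, 52.0], 0.96), ([454.0, 204.0, 41.0, 50.0], 0.85)]
   pt [([226.0, 472.0], 0.93, [0.539, -0.37, 0.02]), ([225.0, 415.0], 0.93, [0.544, -0.243, 0.022]), ([218.0, 475.0], 0.22, [0.561, -0.379, 0.017])]
plate1 [([108.0, 222.0, 25.0, 54.0], 0.65), ([163.0, 186.0, 26.0, 47.0], 0.64), ([222.0, 161.0, 36.0, 48.0], 0.56)]
   pt [([209.0, 175.0], 0.87, [0.581, 0.297, 0.014]), ([186.0, 236.0], 0.7, [0.634, 0.16, 0.012]), ([250.0, 122.0], 0.61, [0.491, 0.408, 0.014])]
plinth [([
[... 975 characters left out ...]
4
plate A (array([0.4989, 0.4178]), array([0.176 , 0.0944]), 8.1, 1309, np.float64(0.01))
B (array([0.5764, 0.2972]), array([0.094 , 0.1451]), 88.6, 1206, np.float64(0.0101))
C (array([0.6469, 0.1529]), array([0.1553, 0.0995]), 7.5, 1172, np.float64(0.0102))
plinth (array([0.4286, 0.2206]), array([0.1099, 0.0569]), 5.8, 1298, np.float64(0.0199))
scale (array([ 0.4627, -0.0257]), array([0.1583, 0.1573]), 82.9, 1032, np.float64(0.0739))
s1 (array([ 0.5318, -0.2548]), array([0.1021, 0.0575]), 12.5, 315, np.float64(0.0449)) s2 (array([ 0.5279, -0.3755]), array([0.1029, 0.0584]), 2.0, 364, np.float64(0.0445)) mat (array([ 0.5301, -0.3102]), array([0.2907, 0.1953]), 89.6, 6952, np.float64(0.0124))
```

View pics/b.png

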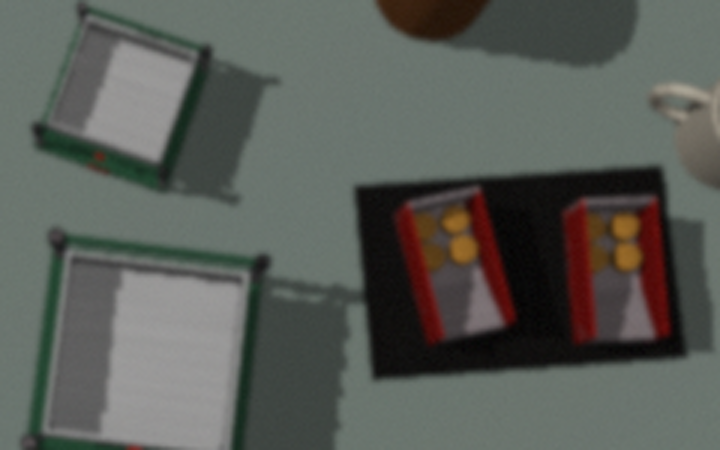

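```bash
cat >> h.py <<'E'
from scipy.spatial.transform import Rotation as Ro
def tool(yaw,tilt=0):
    """tool x along heading yaw(deg), z down, then tilted about tool y by tilt deg"""
    y=np.radians(yaw); R=np.array([[np.cos(y),np.sin(y),0],[np.sin(y),-np.cos(y),0],[0,0,-1]])
    return Ro.from_matrix(R)*Ro.from_rotvec([0,np.radians(tilt),0])
def go(pos,yaw,tilt=0,obs=None):
    o=obs or env.get_obs(); R0=Ro.from_rotvec(o["orientation"])
    off=R0.inv().apply(np.array(pos)-o["tcp_pos"])/.5
    d=(R0.inv()*tool(yaw,tilt)).as_rotvec()/np.pi
    print("offset",off.round(4).tolist(),"rot",d.round(4).tolist(), "dist",np.linalg.norm(off*.5).round(3))
def st():
    o=env.get_obs(); R=Ro.from_rotvec(o["orientation"]).as_matrix()
    print("t",round(o["time"],2),"q",o["qpos"].round(3).tolist(),"p",o["tcp_pos"].round(4).tolist(),"yaw",np.degrees(np.arctan2(R[1,0],R[0,0])).round(2),"zax",R[:,2].round(3).tolist(),"F",o["ft_force"].round(1).tolist(),"gap",round(o["finger_gap"],4))
E
python3 -c "
from h import *
st(); go([.48,-.27,.25],10)"
```

```text
t 0.9 q [-1.395, 0.091, 1.231, -0.0, 1.82, -0.057] p [0.1384, -0.5838, 0.2476] yaw 13.34 zax [-0.0, -0.0, -1.0] F [-1.6, 0.6, 0.5] gap 0.0881
offset [0.8095, -0.4531, -0.0048] rot [0.0, 0.0, 0.0185] dist 0.464
```

```bash
python3 -m jog '{"offset":[[0.06,-0.035,0],[0.13,-0.07,0],[0.2,-0.11,0],[0.27,-0.15,0],[0.34,-0.19,0],[0.41,-0.23,0],[0.48,-0.27,0],[0.55,-0.31,0],[0.62,-0.35,0],[0.69,-0.39,0],[0.75,-0.42,0],[0.79,-0.44,0],[0.81,-0.453,-0.005],[0.81,-0.453,-0.005],[0.81,-0.453,-0.005]],"delta_rot":[[0,0,0],[0,0,0],[0,0,0],[0,0,0],[0,0,0],[0,0,0],[0,0,0],[0,0,0],[0,0,0],[0,0,0],[0,0,0.018],[0,0,0.018],[0,0,0.018],[0,0,0.018],[0,0,0.018]]}'
python3 - <<'E'
from h import *
st(); c=env.camera("wrist"); cv2.imwrite("pics/c.png",c["image"]); 
W=cloud(c); np.savez("w.npz",W=W)
E
```

```text
time: 2.15
tcp_pos: [0.48, -0.2703, 0.2504]
orientation: [3.129, 0.278, -0.0]
ft_force: [0.3, 0.4, 0.4]
finger_gap: 0.0878
t 2.15 q [-0.574, -0.041, 1.36, -0.001, 1.822, 0.819] p [0.48, -0.2703, 0.2504] yaw 10.15 zax [-0.0, -0.001, -1.0] F [0.3, 0.4, 0.4] gap 0.0878
```

View pics/c.png

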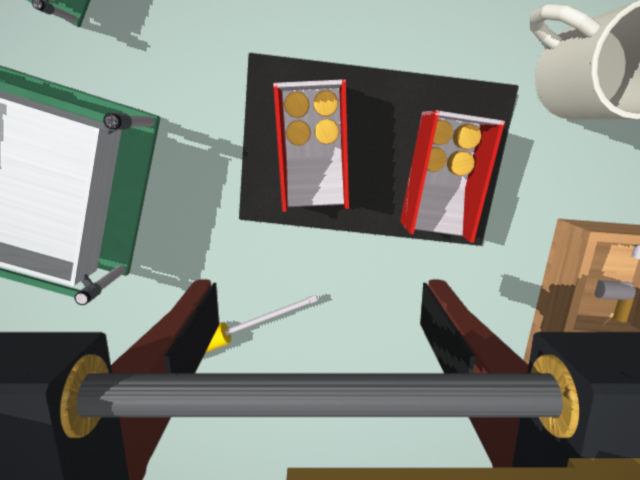

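The wrist view shows four upright feet in each scoop, at about (311,118) and (451,148). The closed backs point away from the robot and the lips towards it. The large green scale is at left (70,170).

```bash
python3 - <<'E'
from h import *
W=np.load("w.npz")["W"]
print(np.nanmedian(W[300:320,330:400,2]))
for b in ((262,70,95,150),(395,100,115,150)):
    print(rect(W,b,.040,.056), rect(W,b,.02,.056))
st()
E
```

```text
-0.0005260232684054511
(array([ 0.5344, -0.2555]), array([0.1017, 0.0561]), 12.8, 1429, np.float64(0.0467)) (array([ 0.5338, -0.2557]), array([0.1029, 0.0561]), 12.7, 4454, np.float64(0.0308))
(array([ 0.5303, -0.3764]), array([0.102 , 0.0573]), 2.0, 1887, np.float64(0.0459)) (array([ 0.5299, -0.3765]), array([0.1028, 0.0573]), 2.0, 5869, np.float64(0.0322))
t 2.2 q [-0.575, -0.041, 1.36, -0.001, 1.822, 0.819] p [0.4796, -0.2708, 0.2503] yaw 10.07 zax [-0.0, -0.001, -1.0] F [-0.4, -0.0, 0.5] gap 0.0875
```

```bash
python3 -c "
from h import *
go([.549,-.252,.11],12.7);go([.549,-.252,.036],12.7)"
```

```text
offset [0.1434, -0.013, 0.2806] rot [0.0002, 0.0001, -0.0146] dist 0.158
offset [0.1434, -0.0131, 0.4286] rot [0.0002, 0.0001, -0.0146] dist 0.226
```

```bash
python3 -m jog '{"offset":[[0.05,-0.005,0.06],[0.1,-0.01,0.12],[0.13,-0.013,0.18],[0.143,-0.013,0.24],[0.143,-0.013,0.28],[0.143,-0.013,0.28]],"delta_rot":[[0,0,0],[0,0,-0.0146],[0,0,-0.0146],[0,0,-0.0146],[0,0,-0.0146],[0,0,-0.0146]]}'
python3 - <<'E'
from h import *
st(); go([.549,-.252,.036],12.7); c=env.camera("wrist"); cv2.imwrite("pics/d.png",c["image"])
E
```

```text
time: 2.7
tcp_pos: [0.5463, -0.2513, 0.1038]
orientation: [-3.117, -0.345, 0.013]
ft_force: [-1.3, -0.4, -0.5]
finger_gap: 0.0873
t 2.7 q [-0.487, 0.122, 1.452, -0.001, 1.577, 0.863] p [0.5463, -0.2513, 0.1038] yaw 12.63 zax [-0.009, 0.004, -1.0] F [-1.3, -0.4, -0.5] gap 0.0873
offset [0.0061, 0.0034, 0.1356] rot [-0.0019, 0.0025, -0.0004] dist 0.068
```

View pics/d.png

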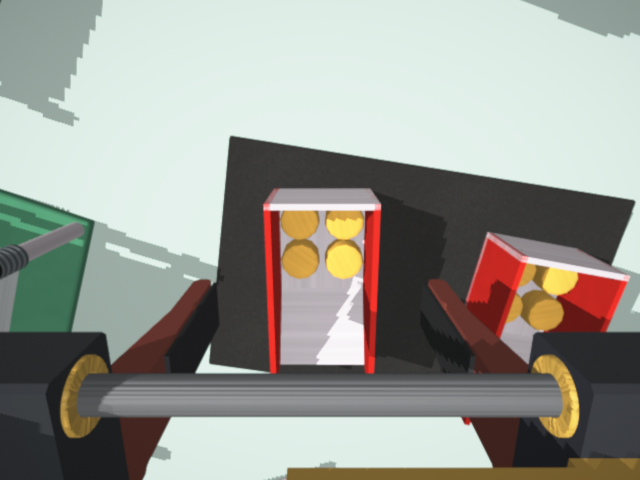

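Scoop 1 sits centred between the jaws (265–380 in the picture), with clearance on both sides. I'll descend and grip.

```bash
python3 -m jog '{"offset":[[0,0,0.03],[0,0,0.06],[0,0,0.09],[0,0,0.12],[0,0,0.14],[0,0,0.148],[0,0,0.148],[0,0,0.148]],"delta_rot":[[0,0,0],[0,0,0],[0,0,0],[0,0,0],[0,0,0],[0,0,0],[0,0,0],[0,0,0]]}'; python3 -c "
from h import *
st()"
python3 -m jog '{"offset":[[0,0,0],[0,0,0],[0,0,0],[0,0,0],[0,0,0],[0,0,0]],"delta_rot":[[0,0,0],[0,0,0],[0,0,0],[0,0,0],[0,0,0],[0,0,0]]}' 0.5
python3 - <<'E'
from h import *
st(); c=env.camera("wrist"); cv2.imwrite("pics/e.png",c["image"])
E
```

```text
time: 3.42
tcp_pos: [0.5499, -0.2517, 0.0376]
orientation: [3.121, 0.347, 0.002]
ft_force: [0.8, -0.2, 0.1]
finger_gap: 0.0877
t 3.42 q [-0.486, 0.162, 1.528, -0.0, 1.449, 0.864] p [0.5499, -0.2517, 0.0376] yaw 12.7 zax [0.002, -0.001, -1.0] F [0.8, -0.2, 0.1] gap 0.0877
time: 3.92
tcp_pos: [0.5496, -0.2511, 0.0364]
orientation: [3.122, 0.348, 0.0]
ft_force: [-0.6, -0.3, 0.4]
finger_gap: 0.0559
t 3.92 q [-0.485, 0.163, 1.529, -0.0, 1.448, 0.864] p [0.5496, -0.2511, 0.0364] yaw 12.73 zax [0.0, -0.0, -1.0] F [-0.6, -0.3, 0.4] gap 0.0559
```

View pics/e.png

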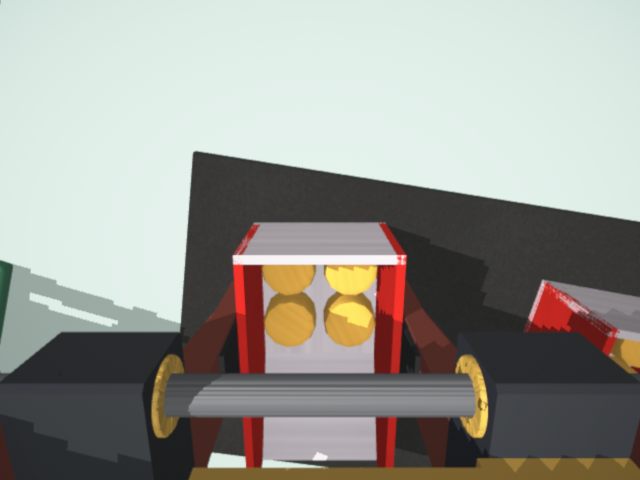

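```bash
python3 -m jog '{"offset":[[0,0,0],[0,0,0],[0,0,-0.01],[0,0,-0.03],[0,0,-0.06],[0,0,-0.1],[0,0,-0.15],[0,0,-0.2],[0,0,-0.24],[0,0,-0.27],[0,0,-0.27],[0,0,-0.27]],"delta_rot":[[0,0,0],[0,0,0],[0,0,0],[0,0,0],[0,0,0],[0,0.01,0],[0,0.02,0],[0,0.03,0],[0,0.04,0],[0,0.05,0],[0,0.05,0],[0,0.05,0]]}' 0
python3 - <<'E'
from h import *
from scipy.optimize import least_squares
st(); o=env.get_obs(); q=o["qpos"];p=o["tcp_pos"]
D=[(.091,1.231,1.82,.5993,.2476),(-.041,1.36,1.822,.551,.2504),(.163,1.529,1.448,.6042,.0364),(q[1],q[2],q[4],np.hypot(p[0],p[1]),p[2])]
def f(x):
    r0,L1,L2,z0,Lt=x; e=[]
    for a,b,c,r,z in D:
        e+=[r0+L1*np.sin(a)+L2*np.sin(a+b)+Lt*np.sin(a+b+c)-r, z0+L1*np.cos(a)+L2*np.cos(a+b)+Lt*np.cos(a+b+c)-z]
    return e
s=least_squares(f,[0,.4,.4,.4,.2]); print(s.x.round(4),np.round(s.fun,4), np.linalg.cond(s.jac))
go([.52,-.033,.17],-7,9)
E
```

```text
time: 4.97
tcp_pos: [0.5492, -0.2514, 0.1718]
orientation: [-3.097, -0.344, -0.244]
ft_force: [0.4, 0.3, -3.4]
finger_gap: 0.0558
t 4.97 q [-0.544, -0.006, 1.472, 0.108, 1.561, 0.811] p [0.5492, -0.2514, 0.1718] yaw 12.7 zax [0.153, 0.034, -0.988] F [0.4, 0.3, -3.4] gap 0.0558
[0.015  0.2149 0.5678 0.1191 0.2249] [-0.0146  0.0004  0.0052 -0.      0.0096  0.0012 -0.0001 -0.0016] 50.47248042409505
offset [0.0379, -0.439, 0.0092] rot [-0.0168, -0.0002, 0.1081] dist 0.22
```

```bash
cat >> h.py <<'E'
def pour(lip,yaw,tilt):
    v=np.array([-.067,0,.010]); p=np.array(lip)-tool(yaw,tilt).apply(v); print("tcp",p.round(4),end=" "); go(p,yaw,tilt); return p
E
python3 -c "
from h import *
u=np.array([np.cos(np.radians(-7)),np.sin(np.radians(-7))])
c=np.array([.4635,-.0257])+.02*u
pour([*c,.13],-7,9)"
```

```text
tcp [ 0.5475 -0.036   0.1504] offset [0.0834, -0.4211, 0.0562] rot [-0.0168, -0.0002, 0.1081] dist 0.216
```

```bash
python3 -m jog '{"offset":[[0.002,-0.01,0],[0.005,-0.03,0],[0.01,-0.065,0],[0.02,-0.105,0],[0.03,-0.15,0],[0.035,-0.195,0],[0.045,-0.24,0],[0.055,-0.285,0],[0.06,-0.33,0.01],[0.07,-0.37,0.02],[0.08,-0.4,0.04],[0.083,-0.415,0.05],[0.083,-0.421,0.056],[0.083,-0.421,0.056],[0.083,-0.421,0.056]],"delta_rot":[[0,0,0.005],[-0.001,0,0.01],[-0.002,0,0.02],[-0.004,0,0.03],[-0.006,0,0.04],[-0.007,0,0.05],[-0.009,0,0.06],[-0.011,0,0.07],[-0.013,0,0.08],[-0.015,0,0.095],[-0.016,0,0.105],[-0.0168,0,0.108],[-0.0168,0,0.108],[-0.0168,0,0.108],[-0.0168,0,0.108]]}' 0
python3 - <<'E'
from h import *
st(); c=env.camera("top"); crop(c,(240,150,200,150),"pics/f.png",4)
c=env.camera("wrist"); cv2.imwrite("pics/f2.png",c["image"])
u=np.array([np.cos(np.radians(-7)),np.sin(np.radians(-7))])
c=np.array([.4635,-.0257])+.02*u
for t in (9,30,45,65,75): pour([*c,.08],-7,t)
E
```

```text
time: 6.22
tcp_pos: [0.5469, -0.0357, 0.1487]
orientation: [3.118, -0.189, 0.241]
ft_force: [0.3, 0.2, -3.3]
finger_gap: 0.056
t 6.22 q [-0.128, -0.181, 1.677, 0.002, 1.492, 1.563] p [0.5469, -0.0357, 0.1487] yaw -6.93 zax [0.153, -0.018, -0.988] F [0.3, 0.2, -3.3] gap 0.056
tcp [ 0.5475 -0.036   0.1004] offset [-0.0153, -0.0007, 0.0979] rot [-0.0002, 0.0001, 0.0] dist 0.05
tcp [ 0.536  -0.0346  0.1222] offset [-0.0314, -0.0007, 0.0512] rot [-0.0002, 0.1168, 0.0] dist 0.03
tcp [ 0.5234 -0.033   0.1344] offset [-0.0527, -0.0007, 0.023] rot [-0.0002, 0.2001, -0.0] dist 0.029
tcp [ 0.5025 -0.0305  0.1449] offset [-0.091, -0.0007, -0.0044] rot [-0.0002, 0.3113, -0.0001] dist 0.046
tcp [ 0.491  -0.0291  0.1473] offset [-0.1131, -0.0007, -0.0126] rot [-0.0002, 0.3668, -0.0001] dist 0.057
```

View pics/f.png

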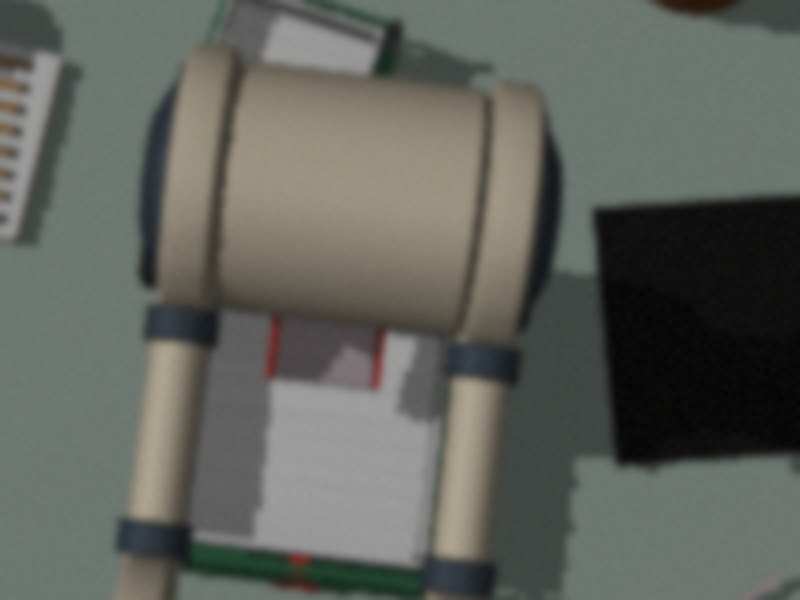

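View pics/f2.png

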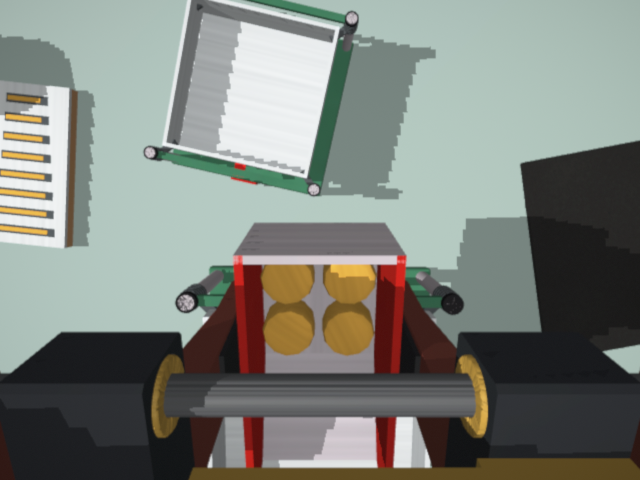

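```bash
cat > fk.py <<'E'
from h import *
from scipy.optimize import least_squares
D=[(.0918,1.2319,1.8198,np.hypot(.1384,.5838),.2476),(-.041,1.36,1.822,np.hypot(.48,.2703),.2504),(.163,1.529,1.448,np.hypot(.5496,.2511),.0364),(-.181,1.677,1.492,np.hypot(.5469,.0357),.1487)]
def fk(x,a,b,c):
    L1,L2,z0,Lt,ph,r0=x
    return r0+L1*np.sin(a)+L2*np.sin(a+b+ph)+Lt*np.sin(a+b+c), z0+L1*np.cos(a)+L2*np.cos(a+b+ph)+Lt*np.cos(a+b+c)
def f(x): 
    e=[]
    for a,b,c,r,z in D:
        R,Z=fk(x,a,b,c); e+=[R-r,Z-z]
    return e
def run():
    s=least_squares(f,[.4,.4,.4,.2,0,0]); print(s.x.round(4),np.round(s.fun,4)); 
    for (r,z,t) in ((.5375,.1222,30),(.5244,.1344,45),(.5034,.1449,65),(.4919,.1473,75),(.55,.15,65)):
        k=least_squares(lambda q:[*(np.array(fk(s.x,q[0],q[1],np.pi-np.radians(t)-q[0]-q[1]))-[r,z])],[-.3,1.9],bounds=([-.86,.17],[2.18,2.46]))
        q=k.x; print(t,q.round(3),"q5",(np.pi-np.radians(t)-q.sum()).round(3),"err",k.fun.round(4))
if __name__=="__main__": run()
E
python3 fk.py
```

```text
[ 0.3748  0.5693  0.1644  0.3314  0.1751 -0.0016] [-0.     -0.0005 -0.      0.0006  0.      0.0001  0.     -0.0002]
30 [-0.533  2.066] q5 1.085 err [ 0. -0.]
45 [-0.826  2.309] q5 0.873 err [ 0. -0.]
65 [-0.86  2.46] q5 0.407 err [0.0688 0.0084]
75 [-0.797  2.46 ] q5 0.169 err [0.1077 0.0427]
65 [-0.86  2.46] q5 0.407 err [0.0222 0.0033]
```

```bash
cat > ik.py <<'E'
from fk import *
s=least_squares(f,[.4,.4,.4,.2,0,0]).x
L1,L2,z0,Lt,ph,r0=s
lo=np.array([-2.87,-.86,.17,-1.51,.06,-2.65]); hi=np.array([2.87,2.18,2.46,4.65,2.69,2.65])
def FK(q):
    Rb=Ro.from_euler("z",q[0]); 
    w=np.array([r0+L1*np.sin(q[1])+L2*np.sin(q[1]+q[2]+ph),0,z0+L1*np.cos(q[1])+L2*np.cos(q[1]+q[2]+ph)])
    R=Rb*Ro.from_euler("y",q[1]+q[2])*Ro.from_euler("z",q[3])*Ro.from_euler("y",q[4])*Ro.from_euler("z",q[5]+np.pi/2)
    return Rb.apply(w)+R.apply([0,0,Lt]),R
def IK(p,R,q0):
    def e(q):
        a,b=FK(q); return np.r_[(a-p)*5,(b.inv()*R).as_rotvec()]
    k=least_squares(e,np.clip(q0,lo+.001,hi-.001),bounds=(lo,hi)); return k.x,np.abs(k.fun).max()
if __name__=="__main__":
    for q in ([-0.544,-0.006,1.472,0.108,1.561,0.811],[-0.128,-0.181,1.677,0.002,1.492,1.563]):
        p,R=FK(q); print(p.round(4),R.as_matrix()[:,0].round(3),R.as_matrix()[:,2].round(3))
    C=np.array([.4635,-.0257])
    for yaw in range(-140,221,20):
        best=None
        for t in (10,30,50,70):
            d=np.radians(yaw); u=np.array([np.cos(d),np.sin(d)])
            p=np.r_[C+.015*u,.08]-tool(yaw,t).apply([-.067,0,.01])
            if best is None:
                c=[IK(p,tool(yaw,t),[-.1,-.1,1.6,a,b,g]) for a in (0,1,-1) for b in (1.5,) for g in (-1.5,0,1.5)]
                best=min(c,key=lambda k:k[1])
            else: best=IK(p,tool(yaw,t),best[0])
            if t in(10,70):print(yaw,t,best[0].round(2),"err",best[1].round(4),"margin",np.minimum(best[0]-lo,hi-best[0]).min().round(2))
E
python3 ik.py
```

```text
[ 0.5334 -0.2809  0.1718] [0.964 0.217 0.157] [ 0.153  0.033 -0.988]
[ 0.5437 -0.0693  0.1485] [ 0.981 -0.119  0.153] [ 0.152 -0.018 -0.988]
-140 10 [-0.09 -0.3   1.86 -0.12  1.7  -2.37] err 0.0 margin 0.28
-140 70 [ 0.23  0.5   1.32 -0.67  2.39 -2.27] err 0.0 margin 0.3
-120 10 [-0.07 -0.28  1.85 -0.19  1.65 -2.65] err 0.0449 margin 0.0
-120 70 [ 0.35  0.37  1.49 -0.85  2.21 -2.44] err 0.0 margin 0.21
-100 10 [ 0.07 -0.27  1.88 -0.35  1.57 -2.65] err 0.2483 margin 0.0
-100 70 [ 0.46  0.2   1.7  -0.99  2.   -2.57] err 0.0 margin 0.08
-80 10 [-0.19 -0.26  1.82 -0.07  1.51  2.65] err 0.1244 margin 0.0
-80 70 [ 0.33 -0.55  2.1  -0.82  1.46  2.65] err 0.5172 margin 0.0
-60 10 [-0.09 -0.22  1.8  -0.14  1.46  2.53] err 0.0 margin 0.12
-60 70 [ 0.35 -0.86  2.35 -0.87  1.21  2.65] err 0.311 margin 0.0
-40 10 [-0.08 -0.21  1.78 -0.1   1.42  2.19] err 0.0 margin 0.46
-40 70 [ 0.37 -0.86  2.4  -0.91  1.08  2.65] err 0.1957 margin 0.0
-20 10 [-0.07 -0.2   1.78 -0.05  1.39  1.86] err 0.0 margin 0.66
-20 70 [ 0.37 -0.86  2.45 -0.96  0.92  2.65] err 0.1391 margin 0.0
0 10 [-0.05 -0.19  1.77  0.01  
[... 816 characters left out ...]
2  0.42  1.43  0.8   2.27 -0.75] err 0.0 margin 0.42
140 10 [-0.03 -0.31  1.87  0.11  1.72 -0.89] err 0.0 margin 0.55
140 70 [-0.3   0.53  1.27  0.6   2.44 -0.94] err 0.0 margin 0.25
160 10 [-0.04 -0.32  1.88  0.05  1.75 -1.26] err 0.0 margin 0.54
160 70 [-0.17  0.61  1.17  0.31  2.56 -1.24] err 0.0 margin 0.13
180 10 [-0.06 -0.32  1.88 -0.01  1.76 -1.63] err 0.0 margin 0.54
180 70 [-0.03  0.62  1.15 -0.06  2.59 -1.64] err 0.0 margin 0.1
200 10 [-0.07 -0.31  1.87 -0.07  1.74 -2.  ] err 0.0 margin 0.55
200 70 [ 0.1   0.59  1.2  -0.42  2.53 -2.01] err 0.0 margin 0.16
220 10 [-0.09 -0.3   1.86 -0.12  1.7  -2.37] err 0.0 margin 0.28
220 70 [ 0.23  0.5   1.32 -0.67  2.39 -2.27] err 0.0 margin 0.3
```

```bash
cat >> h.py <<'E'
C=np.array([.4635,-.0257])
def lip(yaw,t,z,back=.015,cc=C):
    d=np.radians(yaw); return pour([*(cc+back*np.array([np.cos(d),np.sin(d)])),z],yaw,t)
E
python3 -c "
from h import *
st(); lip(83,9,.14)"
```

```text
t 6.32 q [-0.129, -0.182, 1.675, 0.002, 1.492, 1.563] p [0.5474, -0.0364, 0.1499] yaw -6.99 zax [0.155, -0.018, -0.988] F [0.2, 0.8, -2.9] gap 0.0555
tcp [0.4732 0.0533 0.1604] offset [-0.1637, -0.16, -0.0469] rot [0.0779, -0.0, -0.4938] dist 0.117
```

```bash
python3 -m jog '{"offset":[[-0.005,-0.005,-0.005],[-0.01,-0.01,-0.01],[-0.02,-0.02,-0.02],[-0.03,-0.03,-0.03],[-0.04,-0.04,-0.04],[-0.05,-0.05,-0.047],[-0.06,-0.06,-0.047],[-0.07,-0.07,-0.047],[-0.08,-0.08,-0.047],[-0.09,-0.09,-0.047],[-0.1,-0.1,-0.047],[-0.11,-0.11,-0.047],[-0.12,-0.12,-0.047],[-0.13,-0.13,-0.047],[-0.14,-0.14,-0.047],[-0.15,-0.15,-0.047],[-0.16,-0.155,-0.047],[-0.164,-0.16,-0.047],[-0.164,-0.16,-0.047],[-0.164,-0.16,-0.047]],"delta_rot":[[0.002,0,-0.01],[0.005,0,-0.03],[0.009,0,-0.06],[0.014,0,-0.09],[0.019,0,-0.12],[0.024,0,-0.15],[0.028,0,-0.18],[0.033,0,-0.21],[0.038,0,-0.24],[0.043,0,-0.27],[0.047,0,-0.3],[0.052,0,-0.33],[0.057,0,-0.36],[0.062,0,-0.39],[0.066,0,-0.42],[0.071,0,-0.45],[0.075,0,-0.475],[0.077,0,-0.488],[0.078,0,-0.494],[0.078,0,-0.494]]}' 0
python3 - <<'E'
from h import *
st(); c=env.camera("wrist"); cv2.imwrite("pics/g.png",c["image"])
for t in (9,20,30,40,45,50,55,60,65,72): lip(83,t,.078)
E
```

```text
time: 7.98
tcp_pos: [0.4734, 0.0533, 0.1608]
orientation: [-2.271, -2.011, -0.18]
ft_force: [-0.0, 0.2, -3.1]
finger_gap: 0.0556
t 7.98 q [-0.067, -0.272, 1.733, 0.158, 1.67, 0.071] p [0.4734, 0.0533, 0.1608] yaw 83.04 zax [0.02, 0.155, -0.988] F [-0.0, 0.2, -3.1] gap 0.0556
tcp [0.4732 0.0533 0.0984] offset [-0.0196, -0.0005, 0.1234] rot [0.0004, -0.0001, -0.0001] dist 0.062
tcp [0.4726 0.0483 0.1103] offset [-0.0258, -0.0005, 0.0982] rot [0.0004, 0.061, -0.0001] dist 0.051
tcp [0.4718 0.0418 0.1202] offset [-0.0356, -0.0005, 0.0767] rot [0.0004, 0.1166, -0.0] dist 0.042
tcp [0.4708 0.0338 0.1287] offset [-0.049, -0.0004, 0.0572] rot [0.0004, 0.1722, -0.0] dist 0.038
tcp [0.4702 0.0292 0.1324] offset [-0.0569, -0.0004, 0.0485] rot [0.0004, 0.1999, 0.0] dist 0.037
tcp [0.4696 0.0243 0.1358] offset [-0.0655, -0.0004, 0.0404] rot [0.0004, 0.2277, 0.0] dist 0.038
tcp [0.469  0.0192 0.1386] offset [-0.0749, -0.0004, 0.0331] rot [0.0004, 0.2555, 0.0001] dist 0.041
tcp [0.4684 0.0138 0.141 ] offset [-0.0848, -0.0004, 0.0267] rot [0.0004, 0.2833, 0.0001] dist 0.044
tcp [0.4677 0.0083 0.1429] offset [-0.0952, -0.0004, 0.0211] rot [0.0004, 0.311, 0.0001] dist 0.049
tcp [4.667e-01 3.000e-04 1.448e-01] offset [-0.1105, -0.0004, 0.0149] rot [0.0004, 0.3499, 0.0001] dist 0.056
```

View pics/g.png

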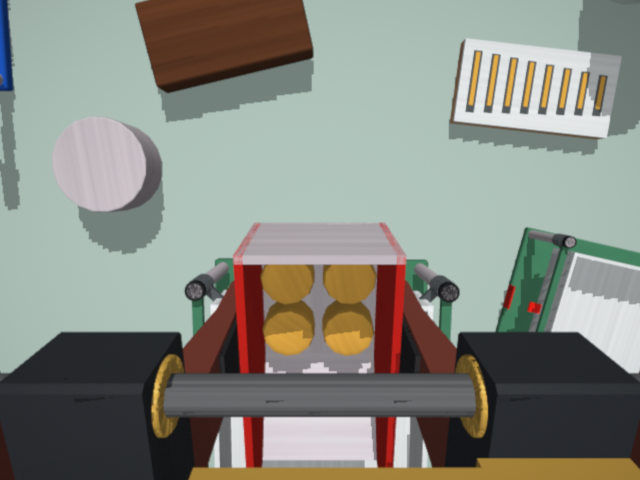

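```bash
python3 - <<'E'
from h import *
for t,z in ((15,.13),(20,.12),(30,.10),(40,.085),(46,.08)): lip(83,t,z)
E
```

```text
tcp [0.4729 0.0509 0.157 ] offset [-0.0061, -0.0004, 0.0068] rot [0.0004, 0.0333, -0.0001] dist 0.005
tcp [0.4726 0.0483 0.1523] offset [-0.0127, -0.0004, 0.0152] rot [0.0004, 0.061, -0.0001] dist 0.01
tcp [0.4718 0.0418 0.1422] offset [-0.0287, -0.0004, 0.0333] rot [0.0004, 0.1166, -0.0] dist 0.022
tcp [0.4708 0.0338 0.1357] offset [-0.0468, -0.0004, 0.0434] rot [0.0004, 0.1722, -0.0] dist 0.032
tcp [0.4701 0.0282 0.1351] offset [-0.0579, -0.0004, 0.0428] rot [0.0004, 0.2055, 0.0] dist 0.036
```

```bash
python3 -m jog '{"offset":[[-0.003,0,0.003],[-0.006,0,0.007],[-0.009,0,0.011],[-0.013,0,0.015],[-0.018,0,0.021],[-0.023,0,0.027],[-0.029,0,0.033],[-0.034,0,0.036],[-0.04,0,0.04],[-0.047,0,0.0434],[-0.047,0,0.0434]],"delta_rot":[[0,0.015,0],[0,0.033,0],[0,0.047,0],[0,0.061,0],[0,0.08,0],[0,0.1,0],[0,0.117,0],[0,0.135,0],[0,0.155,0],[0,0.172,0],[0,0.172,0]]}' 0
python3 - <<'E'
from h import *
st(); c=env.camera("wrist"); cv2.imwrite("pics/i.png",c["image"]); c=env.camera("side"); crop(c,(240,150,200,150),"pics/i2.png",4)
for t in (40,45,50,55,60,65,72): lip(83,t,.080)
E
```

```text
time: 8.95
tcp_pos: [0.4701, 0.0324, 0.1334]
orientation: [-1.942, -1.711, -0.704]
ft_force: [-0.6, -0.5, -4.2]
finger_gap: 0.0558
t 8.95 q [-0.445, -0.195, 1.846, 0.664, 1.715, -0.297] p [0.4701, 0.0324, 0.1334] yaw 82.67 zax [0.078, 0.639, -0.765] F [-0.6, -0.5, -4.2] gap 0.0558
tcp [0.4708 0.0338 0.1307] offset [-0.0048, -0.0001, 0.0071] rot [0.0001, 0.0007, -0.0005] dist 0.004
tcp [0.4702 0.0292 0.1344] offset [-0.007, -0.0, -0.0044] rot [0.0001, 0.0285, -0.0005] dist 0.004
tcp [0.4696 0.0243 0.1378] offset [-0.0103, -0.0, -0.0158] rot [0.0001, 0.0562, -0.0005] dist 0.009
tcp [0.469  0.0192 0.1406] offset [-0.0146, -0.0, -0.0268] rot [0.0001, 0.084, -0.0005] dist 0.015
tcp [0.4684 0.0138 0.143 ] offset [-0.0198, -0.0, -0.0374] rot [0.0002, 0.1118, -0.0005] dist 0.021
tcp [0.4677 0.0083 0.1449] offset [-0.0259, -0.0, -0.0476] rot [0.0002, 0.1396, -0.0004] dist 0.027
tcp [4.667e-01 3.000e-04 1.468e-01] offset [-0.0359, 0.0, -0.0608] rot [0.0002, 0.1785, -0.0004] dist 0.035
```

View pics/i.png

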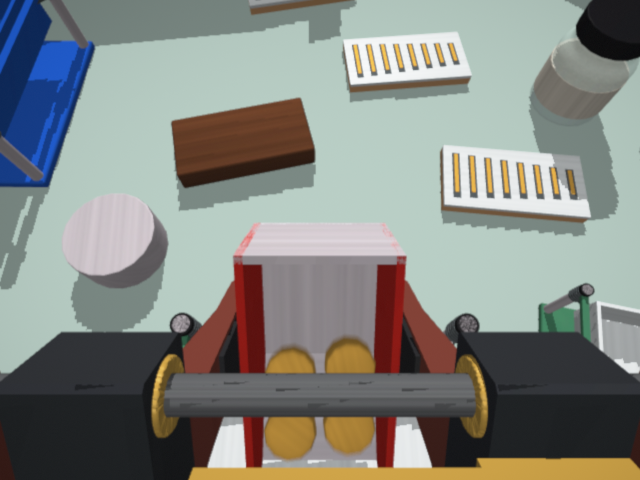

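View pics/i2.png

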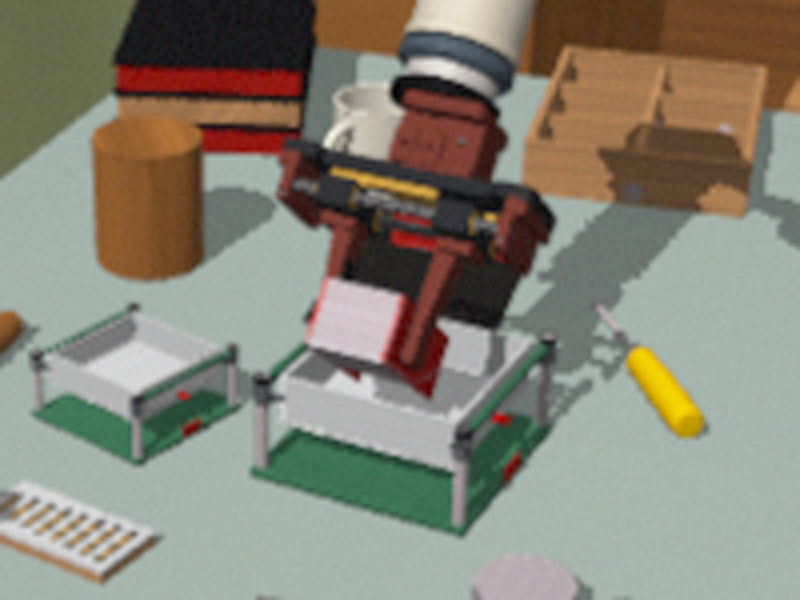

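```bash
python3 -m jog '{"offset":[[-0.009,0,0],[-0.012,0,-0.003],[-0.013,0,-0.007],[-0.014,0,-0.01],[-0.0155,0,-0.014],[-0.017,0,-0.018],[-0.0185,0,-0.022],[-0.02,0,-0.025],[-0.022,0,-0.03],[-0.0235,0,-0.033],[-0.025,0,-0.036],[-0.028,0,-0.041],[-0.031,0,-0.046],[-0.036,0,-0.052],[-0.041,0,-0.059],[-0.041,0,-0.059],[-0.041,0,-0.059],[-0.041,0,-0.059],[-0.041,0,-0.059]],"delta_rot":[[0,0.015,0],[0,0.028,0],[0,0.038,0],[0,0.047,0],[0,0.056,0],[0,0.066,0],[0,0.075,0],[0,0.084,0],[0,0.094,0],[0,0.103,0],[0,0.112,0],[0,0.126,0],[0,0.14,0],[0,0.16,0],[0,0.178,0],[0,0.178,0],[0,0.178,0],[0,0.178,0],[0,0.178,0]]}' 0
python3 - <<'E'
from h import *
st(); c=env.camera("wrist"); cv2.imwrite("pics/j.png",c["image"]); c=env.camera("side"); crop(c,(240,150,200,150),"pics/j2.png",4)
E
```

```text
time: 10.63
tcp_pos: [0.4667, -0.0001, 0.1453]
orientation: [-1.539, -1.366, -1.119]
ft_force: [1.1, 0.7, -1.6]
finger_gap: 0.0558
t 10.63 q [-0.684, 0.094, 1.827, 1.046, 1.95, -0.546] p [0.4667, -0.0001, 0.1453] yaw 83.37 zax [0.115, 0.944, -0.31] F [1.1, 0.7, -1.6] gap 0.0558
```

View pics/j.png

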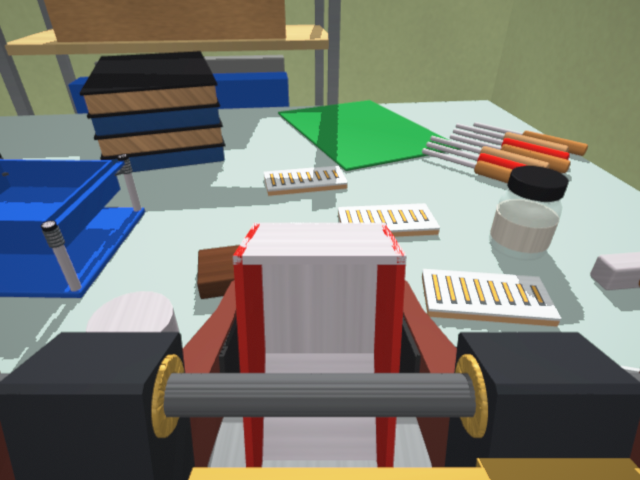

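View pics/j2.png

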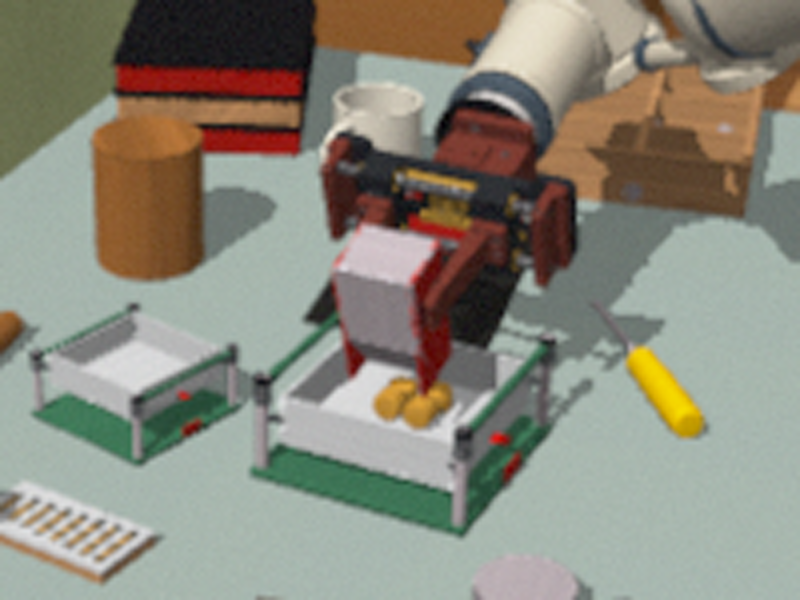

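```bash
python3 - <<'E'
from h import *
go([.4667,0,.19],83,72); go([.467,.02,.20],83,0); 
E
```

```text
offset [0.0849, 0.0003, -0.0277] rot [-0.0004, 0.0003, 0.0007] dist 0.045
offset [0.1163, -0.0039, 0.004] rot [0.0001, -0.3997, 0.0009] dist 0.058
```

```bash
python3 -m jog '{"offset":[[0.01,0,-0.003],[0.03,0,-0.01],[0.055,0,-0.018],[0.085,0,-0.028],[0.09,0,-0.028],[0.095,0,-0.025],[0.1,0,-0.02],[0.105,0,-0.015],[0.11,-0.003,-0.01],[0.113,-0.004,-0.005],[0.116,-0.004,0],[0.116,-0.004,0.004],[0.116,-0.004,0.004],[0.116,-0.004,0.004],[0.116,-0.004,0.004],[0.116,-0.004,0.004],[0.116,-0.004,0.004]],"delta_rot":[[0,0,0],[0,0,0],[0,0,0],[0,0,0],[0,-0.03,0],[0,-0.065,0],[0,-0.1,0],[0,-0.135,0],[0,-0.17,0],[0,-0.205,0],[0,-0.24,0],[0,-0.275,0],[0,-0.31,0],[0,-0.345,0],[0,-0.375,0],[0,-0.4,0],[0,-0.4,0]]}' 0
python3 - <<'E'
from h import *
st(); go([.549,-.252,.15],12.7); c=env.camera("top"); crop(c,(240,150,260,180),"pics/k.png",3)
c=env.camera("side"); crop(c,(240,150,200,150),"pics/k2.png",4)
E
```

```text
time: 12.15
tcp_pos: [0.4668, 0.0222, 0.2014]
orientation: [2.346, 2.085, 0.003]
ft_force: [0.8, 1.1, -1.3]
finger_gap: 0.0558
t 12.15 q [-0.025, -0.276, 1.657, -0.001, 1.757, 0.093] p [0.4668, 0.0222, 0.2014] yaw 83.25 zax [0.003, -0.001, -1.0] F [0.8, 1.1, -1.3] gap 0.0558
offset [-0.5252, 0.2273, 0.1037] rot [0.0009, -0.0005, 0.392] dist 0.291
```

View pics/k.png

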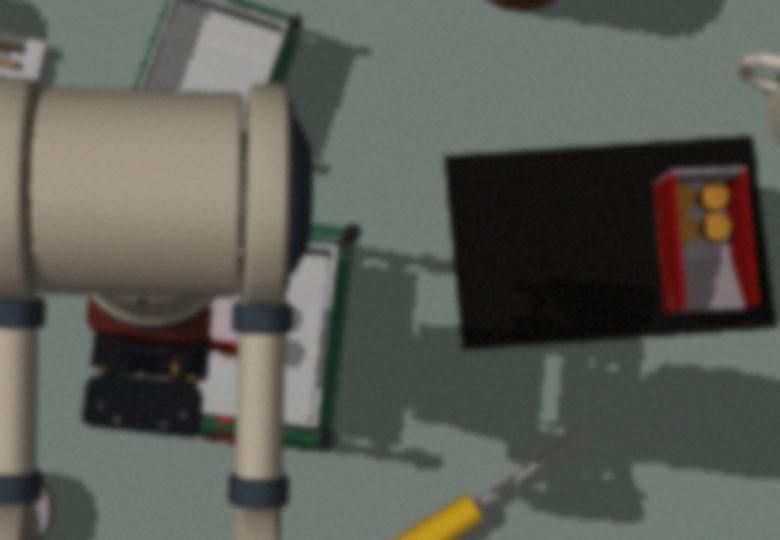

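View pics/k2.png

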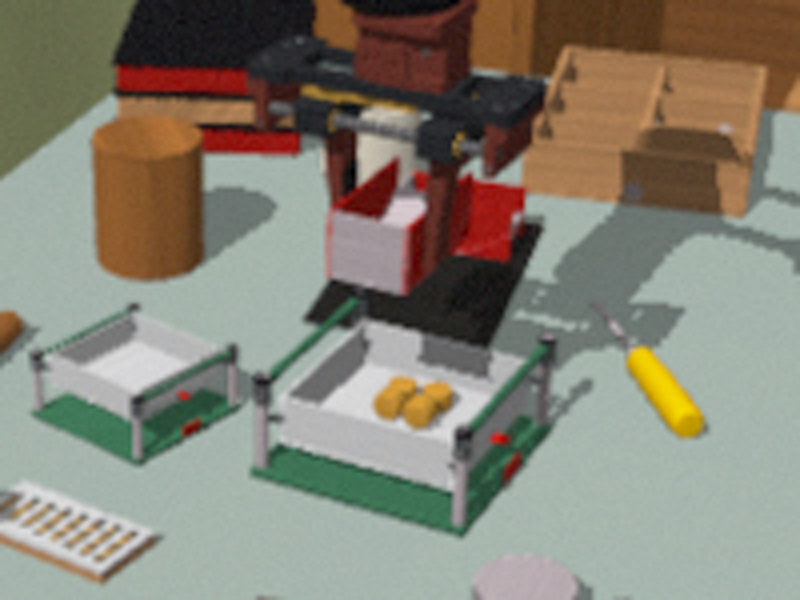

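```bash
python3 -m jog '{"offset":[[-0.02,0.01,0],[-0.05,0.02,0],[-0.08,0.035,0],[-0.12,0.05,0],[-0.16,0.07,0],[-0.2,0.085,0],[-0.24,0.1,0],[-0.28,0.12,0],[-0.32,0.14,0.01],[-0.36,0.155,0.02],[-0.4,0.17,0.03],[-0.44,0.19,0.05],[-0.47,0.205,0.07],[-0.5,0.217,0.09],[-0.52,0.225,0.1],[-0.525,0.227,0.104],[-0.525,0.227,0.104],[-0.525,0.227,0.104]],"delta_rot":[[0,0,0.02],[0,0,0.05],[0,0,0.08],[0,0,0.11],[0,0,0.14],[0,0,0.17],[0,0,0.2],[0,0,0.23],[0,0,0.26],[0,0,0.29],[0,0,0.32],[0,0,0.35],[0,0,0.37],[0,0,0.385],[0,0,0.392],[0,0,0.392],[0,0,0.392],[0,0,0.392]]}' 0
python3 - <<'E'
from h import *
st(); go([.549,-.252,.037],12.7)
E
```

```text
time: 13.75
tcp_pos: [0.5477, -0.2545, 0.1478]
orientation: [-3.122, -0.343, -0.002]
ft_force: [0.2, -0.0, -0.2]
finger_gap: 0.0561
t 13.75 q [-0.492, 0.104, 1.393, 0.002, 1.644, 0.86] p [0.5477, -0.2545, 0.1478] yaw 12.53 zax [0.001, 0.001, -1.0] F [0.2, -0.0, -0.2] gap 0.0561
offset [0.0033, -0.004, 0.2216] rot [-0.0003, -0.0004, -0.001] dist 0.111
```

```bash
python3 -m jog '{"offset":[[0,0,0.03],[0,0,0.07],[0,0,0.11],[0,0,0.15],[0,0,0.18],[0,0,0.2],[0,0,0.215],[0,0,0.222],[0,0,0.226],[0,0,0.228],[0,0,0.228]],"delta_rot":[[0,0,0],[0,0,0],[0,0,0],[0,0,0],[0,0,0],[0,0,0],[0,0,0],[0,0,0],[0,0,0],[0,0,0],[0,0,0]]}' 0
python3 -c "
from h import *
st()"
python3 -m jog '{"offset":[[0,0,0],[0,0,0],[0,0,0],[0,0,0],[0,0,0]],"delta_rot":[[0,0,0],[0,0,0],[0,0,0],[0,0,0],[0,0,0]]}' 1
python3 -m jog '{"offset":[[0,0,-0.02],[0,0,-0.06],[0,0,-0.11],[0,0,-0.16],[0,0,-0.16]],"delta_rot":[[0,0,0],[0,0,0],[0,0,0],[0,0,0],[0,0,0]]}' 1
python3 - <<'E'
from h import *
st(); c=env.camera("wrist"); cv2.imwrite("pics/l.png",c["image"]);W=cloud(c); np.savez("w.npz",W=W)
go([.48,-.38,.2],2)
E
```

```text
time: 14.67
tcp_pos: [0.5488, -0.2545, 0.0363]
orientation: [3.122, 0.343, 0.005]
ft_force: [-2.7, 1.2, 5.0]
finger_gap: 0.0558
t 14.67 q [-0.491, 0.163, 1.53, 0.001, 1.446, 0.861] p [0.5488, -0.2545, 0.0363] yaw 12.55 zax [0.003, -0.001, -1.0] F [-2.7, 1.2, 5.0] gap 0.0558
time: 15.08
tcp_pos: [0.5479, -0.2545, 0.0333]
orientation: [-3.123, -0.342, -0.001]
ft_force: [-0.2, -0.4, 0.5]
finger_gap: 0.0852
time: 15.5
tcp_pos: [0.5502, -0.2557, 0.1206]
orientation: [3.118, 0.342, 0.014]
ft_force: [1.0, 0.0, 0.9]
finger_gap: 0.088
t 15.5 q [-0.491, 0.112, 1.433, 0.001, 1.586, 0.861] p [0.5502, -0.2557, 0.1206] yaw 12.52 zax [0.009, -0.004, -1.0] F [1.0, 0.0, 0.9] gap 0.088
offset [-0.1889, 0.2138, -0.1644] rot [0.0013, -0.0021, 0.0584] dist 0.165
```

View pics/l.png

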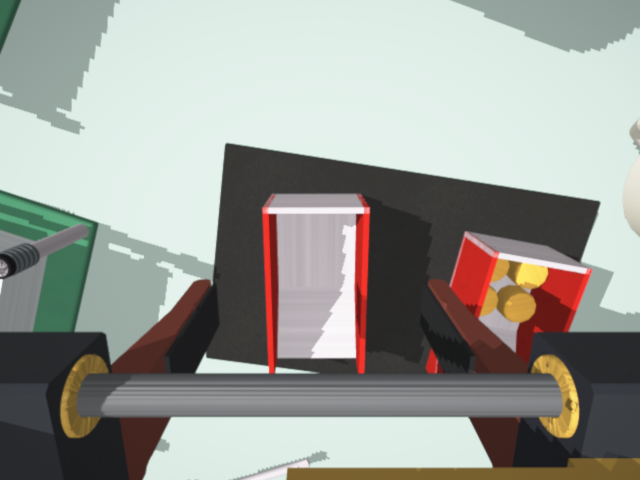

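Scoop 1 stands empty and upright on the mat at (316,280). Next, scoop 2, measured again.

```bash
python3 -m jog '{"offset":[[-0.02,0.02,-0.04],[-0.05,0.05,-0.08],[-0.09,0.09,-0.12],[-0.13,0.14,-0.16],[-0.16,0.18,-0.165],[-0.18,0.205,-0.165],[-0.189,0.214,-0.165],[-0.189,0.214,-0.165],[-0.189,0.214,-0.165]],"delta_rot":[[0,0,0],[0,0,0.01],[0,0,0.02],[0,0,0.04],[0,0,0.05],[0,0,0.058],[0,0,0.058],[0,0,0.058],[0,0,0.058]]}' 1
python3 - <<'E'
from h import *
st(); c=env.camera("wrist"); cv2.imwrite("pics/m.png",c["image"]);W=cloud(c); np.savez("w.npz",W=W)
c=env.camera("top"); V=cloud(c); print(rect(V,(450,195,50,65),.035,.06))
E
```

```text
time: 16.3
tcp_pos: [0.4787, -0.3788, 0.1945]
orientation: [-3.139, -0.058, 0.001]
ft_force: [0.3, 0.1, 0.2]
finger_gap: 0.0879
t 16.3 q [-0.726, 0.117, 1.297, 0.001, 1.73, 0.808] p [0.4787, -0.3788, 0.1945] yaw 2.11 zax [-0.001, 0.002, -1.0] F [0.3, 0.1, 0.2] gap 0.0879
(array([ 0.5284, -0.3756]), array([0.1026, 0.0577]), 2.4, 236, np.float64(0.0446))
```

View pics/m.png

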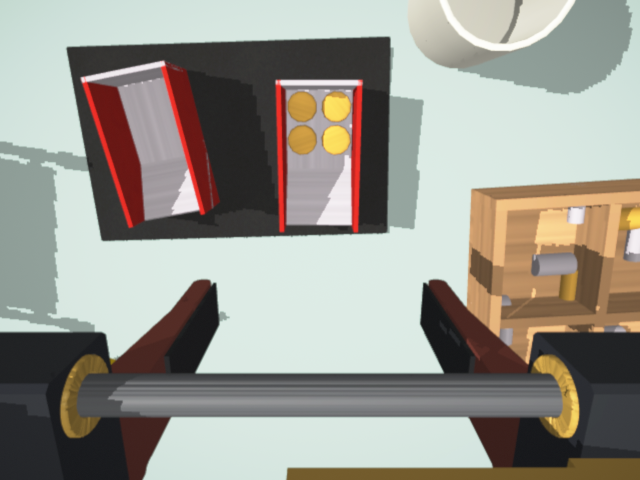

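```bash
python3 - <<'E'
from h import *
W=np.load("w.npz")["W"]
r=rect(W,(265,70,110,170),.040,.056); print(r)
x,y=r[0]; d=np.radians(2.1); g=np.array([x,y])+.016*np.array([np.cos(d),np.sin(d)]); print(g)
go([*g,.11],2.1); go([*g,.036],2.1)
E
```

```text
(array([ 0.5302, -0.3765]), array([0.1017, 0.0562]), 2.0, 2045, np.float64(0.0466))
[ 0.54618925 -0.3759137 ]
offset [0.1341, 0.0006, 0.1697] rot [-0.0005, 0.0001, 0.0004] dist 0.108
offset [0.1341, 0.0008, 0.3177] rot [-0.0005, 0.0001, 0.0004] dist 0.172
```

```bash
python3 -m jog '{"offset":[[0.03,0,0.03],[0.07,0,0.06],[0.11,0,0.1],[0.13,0,0.14],[0.134,0,0.18],[0.134,0,0.22],[0.134,0,0.26],[0.134,0,0.29],[0.134,0,0.31],[0.134,0,0.318],[0.134,0,0.318],[0.134,0,0.318]],"delta_rot":[[0,0,0],[0,0,0],[0,0,0],[0,0,0],[0,0,0],[0,0,0],[0,0,0],[0,0,0],[0,0,0],[0,0,0],[0,0,0],[0,0,0]]}' 1
python3 -c "
from h import *
st()"
python3 -m jog '{"offset":[[0,0,0],[0,0,0],[0,0,0],[0,0,0],[0,0,0],[0,0,0],[0,0,0]],"delta_rot":[[0,0,0],[0,0,0],[0,0,0],[0,0,0],[0,0,0],[0,0,0],[0,0,0]]}' 0
python3 - <<'E'
from h import *
st(); c=env.camera("wrist"); cv2.imwrite("pics/n.png",c["image"])
E
```

```text
time: 17.4
tcp_pos: [0.5463, -0.3769, 0.0376]
orientation: [3.141, 0.058, 0.002]
ft_force: [0.3, -1.0, 0.2]
finger_gap: 0.0878
t 17.4 q [-0.655, 0.316, 1.35, 0.001, 1.475, 0.879] p [0.5463, -0.3769, 0.0376] yaw 2.11 zax [0.001, -0.0, -1.0] F [0.3, -1.0, 0.2] gap 0.0878
time: 17.98
tcp_pos: [0.5459, -0.3769, 0.0371]
orientation: [-3.141, -0.057, -0.001]
ft_force: [-0.5, 1.1, 1.4]
finger_gap: 0.0555
t 17.98 q [-0.656, 0.316, 1.351, 0.001, 1.475, 0.879] p [0.5459, -0.3769, 0.0371] yaw 2.07 zax [0.001, 0.0, -1.0] F [-0.5, 1.1, 1.4] gap 0.0555
```

View pics/n.png

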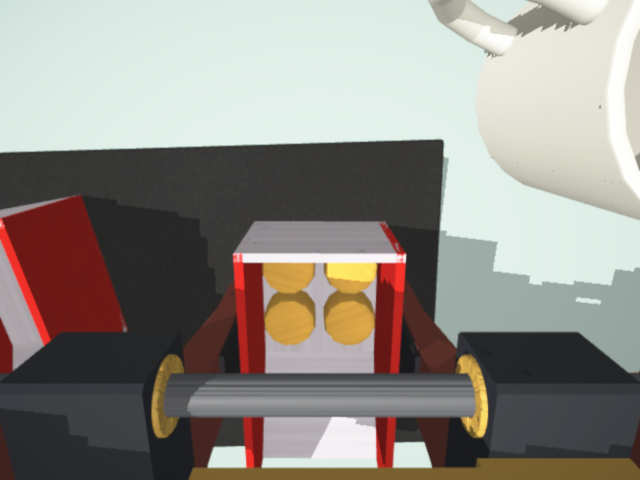

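```bash
python3 -m jog '{"offset":[[0,0,0],[0,0,-0.01],[0,0,-0.03],[0,0,-0.06],[0,0,-0.1],[0,0,-0.15],[0,0,-0.2],[0,0,-0.24],[0,0,-0.27],[0,0,-0.27],[0,0,-0.27]],"delta_rot":[[0,0,0],[0,0,0],[0,0,0],[0,0,0],[0,0.01,0],[0,0.02,0],[0,0.03,0],[0,0.04,0],[0,0.05,0],[0,0.05,0],[0,0.05,0]]}' 0
python3 - <<'E'
from h import *
st(); lip(83,9,.14)
E
```

```text
time: 18.95
tcp_pos: [0.5454, -0.3774, 0.1723]
orientation: [-3.129, -0.056, -0.247]
ft_force: [0.7, 0.4, -3.4]
finger_gap: 0.056
t 18.95 q [-0.709, 0.151, 1.306, 0.106, 1.568, 0.833] p [0.5454, -0.3774, 0.1723] yaw 2.04 zax [0.157, 0.005, -0.988] F [0.7, 0.4, -3.4] gap 0.056
tcp [0.4732 0.0533 0.1604] offset [-0.116, -0.8661, 0.0053] rot [0.0707, -0.0001, -0.4442] dist 0.437
```

```bash
python3 -m jog '{"offset":[[-0.002,-0.015,0],[-0.005,-0.04,0],[-0.01,-0.08,0],[-0.016,-0.125,0],[-0.023,-0.175,0],[-0.03,-0.225,0],[-0.037,-0.275,0],[-0.044,-0.325,0],[-0.05,-0.375,0],[-0.057,-0.425,0],[-0.064,-0.475,0],[-0.07,-0.525,0],[-0.077,-0.575,0],[-0.084,-0.625,0],[-0.091,-0.675,0],[-0.097,-0.725,0],[-0.104,-0.775,0.002],[-0.11,-0.82,0.004],[-0.114,-0.85,0.005],[-0.116,-0.866,0.005]],"delta_rot":[[0.001,0,-0.007],[0.003,0,-0.02],[0.006,0,-0.04],[0.01,0,-0.064],[0.014,0,-0.09],[0.018,0,-0.115],[0.022,0,-0.14],[0.026,0,-0.166],[0.03,0,-0.192],[0.035,0,-0.218],[0.039,0,-0.244],[0.043,0,-0.27],[0.047,0,-0.295],[0.051,0,-0.32],[0.055,0,-0.346],[0.059,0,-0.372],[0.063,0,-0.397],[0.067,0,-0.42],[0.07,0,-0.436],[0.0707,0,-0.444]]}' 0
python3 -m jog '{"offset":[[0,0,0],[0,0,0],[0,0,0]],"delta_rot":[[0,0,0],[0,0,0],[0,0,0]]}' 0
python3 - <<'E'
from h import *
st(); c=env.camera("side"); crop(c,(240,150,200,150),"pics/o.png",4)
c=env.camera("top"); W=cloud(c); 
for t,z in ((15,.13),(20,.12),(30,.10),(40,.085)): lip(83,t,z)
E
```

```text
time: 20.62
tcp_pos: [0.4718, 0.0558, 0.1579]
orientation: [-2.262, -2.012, -0.174]
ft_force: [-0.3, -0.8, -2.8]
finger_gap: 0.0555
time: 20.87
tcp_pos: [0.4732, 0.053, 0.1597]
orientation: [-2.272, -2.007, -0.178]
ft_force: [-0.4, 0.7, -4.3]
finger_gap: 0.056
t 20.87 q [-0.068, -0.271, 1.733, 0.158, 1.67, 0.072] p [0.4732, 0.053, 0.1597] yaw 82.91 zax [0.018, 0.156, -0.988] F [-0.4, 0.7, -4.3] gap 0.056
tcp [0.4729 0.0509 0.157 ] offset [-0.0048, -0.0003, 0.0055] rot [-0.0001, 0.0331, -0.0006] dist 0.004
tcp [0.4726 0.0483 0.1523] offset [-0.0114, -0.0003, 0.0139] rot [-0.0001, 0.0609, -0.0006] dist 0.009
tcp [0.4718 0.0418 0.1422] offset [-0.0275, -0.0002, 0.0319] rot [-0.0001, 0.1164, -0.0006] dist 0.021
tcp [0.4708 0.0338 0.1357] offset [-0.0456, -0.0002, 0.0421] rot [0.0, 0.172, -0.0006] dist 0.031
```

View pics/o.png

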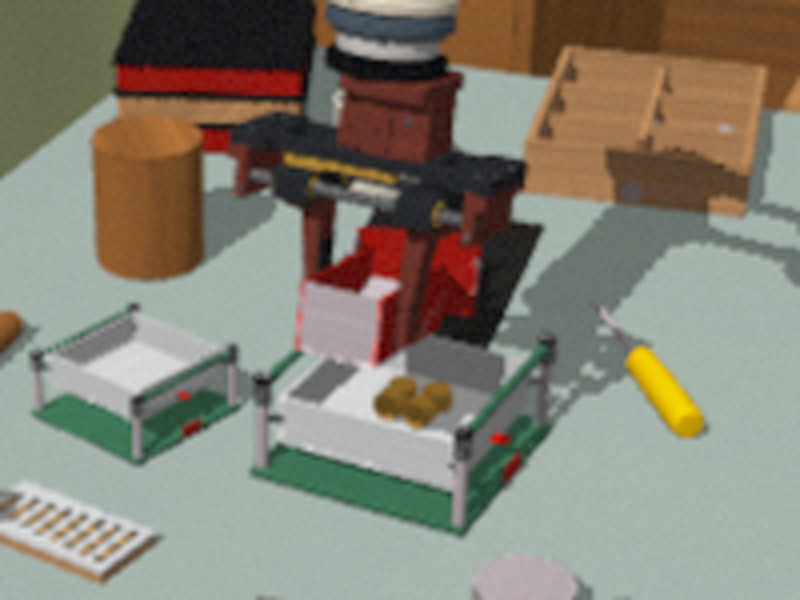

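```bash
python3 - <<'E'
from h import *
c=env.camera("side"); W=cloud(c); b=(315,235,55,30)
hsv=cv2.cvtColor(c["image"],cv2.COLOR_BGR2HSV)
m=np.zeros((480,640),bool); m[b[1]:b[1]+b[3],b[0]:b[0]+b[2]]=1
m&=(hsv[...,1]>110)&(hsv[...,0]>12)&(hsv[...,0]<32)
p=W[m]; print(len(p),np.nanmin(p,0).round(3),np.nanmax(p,0).round(3),np.nanmean(p,0).round(3))
print("rim near", np.nanmax(W[250:262,315:345,2]))
fl=W[240:250,318:330]; print("floor",np.nanmedian(fl.reshape(-1,3),0))
E
```

```text
153 [ 0.396 -0.081  0.009] [ 0.484 -0.007  0.05 ] [ 0.46  -0.029  0.04 ]
rim near 0.06065506444517277
floor [ 0.52478373 -0.04150685  0.03434062]
```

```bash
python3 - <<'E'
from h import *
for t,z in ((15,.13),(20,.12),(30,.10),(40,.083)): lip(83,t,z,.02,C+[.018,-.002])
E
```

```text
tcp [0.4915 0.0538 0.157 ] offset [0.0055, 0.0358, 0.0072] rot [-0.0001, 0.0331, -0.0006] dist 0.018
tcp [0.4912 0.0512 0.1523] offset [-0.0011, 0.0358, 0.0157] rot [-0.0001, 0.0608, -0.0006] dist 0.02
tcp [0.4904 0.0448 0.1422] offset [-0.0172, 0.0359, 0.0337] rot [-0.0, 0.1164, -0.0006] dist 0.026
tcp [0.4894 0.0367 0.1337] offset [-0.0359, 0.0359, 0.0478] rot [0.0, 0.172, -0.0006] dist 0.035
```

```bash
python3 -m jog '{"offset":[[0.003,0.01,0.003],[0.005,0.02,0.007],[0.003,0.03,0.011],[-0.001,0.036,0.0157],[-0.006,0.036,0.021],[-0.011,0.036,0.027],[-0.017,0.036,0.0337],[-0.023,0.036,0.039],[-0.03,0.036,0.043],[-0.036,0.036,0.0478],[-0.036,0.036,0.0478],[-0.036,0.036,0.0478]],"delta_rot":[[0,0.015,0],[0,0.033,0],[0,0.047,0],[0,0.061,0],[0,0.08,0],[0,0.1,0],[0,0.117,0],[0,0.135,0],[0,0.155,0],[0,0.172,0],[0,0.172,0],[0,0.172,0]]}' 0
python3 - <<'E'
from h import *
st(); c=env.camera("wrist"); cv2.imwrite("pics/p.png",c["image"]); c=env.camera("side"); crop(c,(240,150,200,150),"pics/p2.png",4)
for t,z in ((40,.083),(45,.08),(50,.077),(55,.075),(60,.074),(65,.074),(72,.074)): lip(83,t,z,.02,C+[.018,-.002])
E
```

```text
time: 22.02
tcp_pos: [0.4893, 0.0363, 0.1331]
orientation: [-1.943, -1.713, -0.704]
ft_force: [0.5, -0.1, -3.7]
finger_gap: 0.0556
t 22.02 q [-0.421, -0.149, 1.805, 0.667, 1.694, -0.282] p [0.4893, 0.0363, 0.1331] yaw 82.74 zax [0.078, 0.637, -0.767] F [0.5, -0.1, -3.7] gap 0.0556
tcp [0.4894 0.0367 0.1337] offset [-0.0017, -0.0005, 0.0003] rot [0.0002, 0.0004, -0.0] dist 0.001
tcp [0.4888 0.0322 0.1344] offset [-0.0078, -0.0005, -0.0067] rot [0.0002, 0.0282, -0.0] dist 0.005
tcp [0.4883 0.0273 0.1348] offset [-0.0149, -0.0005, -0.0134] rot [0.0002, 0.056, -0.0] dist 0.01
tcp [0.4876 0.0222 0.1356] offset [-0.0218, -0.0005, -0.0214] rot [0.0002, 0.0838, -0.0] dist 0.015
tcp [0.487  0.0168 0.137 ] offset [-0.0282, -0.0005, -0.0305] rot [0.0002, 0.1115, 0.0] dist 0.021
tcp [0.4863 0.0113 0.1389] offset [-0.0343, -0.0005, -0.0406] rot [0.0002, 0.1393, 0.0] dist 0.027
tcp [0.4853 0.0033 0.1408] offset [-0.0443, -0.0004, -0.0538] rot [0.0002, 0.1782, 0.0] dist 0.035
```

View pics/p2.png

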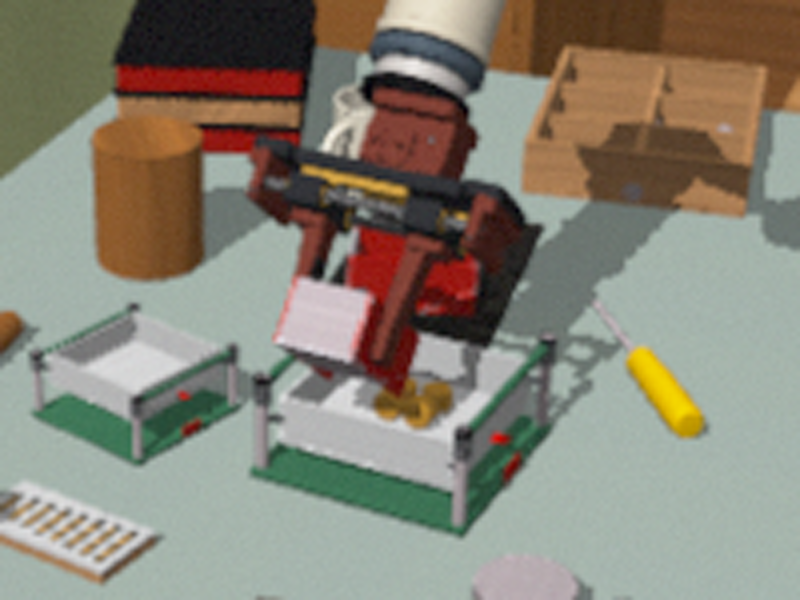

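```bash
python3 -m jog '{"offset":[[-0.004,0,-0.003],[-0.008,0,-0.007],[-0.01,0,-0.009],[-0.0125,0,-0.011],[-0.015,0,-0.0134],[-0.017,0,-0.016],[-0.0195,0,-0.0185],[-0.022,0,-0.0214],[-0.024,0,-0.0245],[-0.026,0,-0.0275],[-0.028,0,-0.0305],[-0.031,0,-0.0355],[-0.034,0,-0.0406],[-0.039,0,-0.047],[-0.044,0,-0.054],[-0.044,0,-0.054],[-0.044,0,-0.054],[-0.044,0,-0.054],[-0.044,0,-0.054]],"delta_rot":[[0,0.015,0],[0,0.028,0],[0,0.038,0],[0,0.047,0],[0,0.056,0],[0,0.066,0],[0,0.075,0],[0,0.084,0],[0,0.094,0],[0,0.103,0],[0,0.112,0],[0,0.126,0],[0,0.14,0],[0,0.16,0],[0,0.178,0],[0,0.178,0],[0,0.178,0],[0,0.178,0],[0,0.178,0]]}' 0
python3 - <<'E'
from h import *
st(); c=env.camera("wrist"); cv2.imwrite("pics/q.png",c["image"]); c=env.camera("side"); crop(c,(240,150,200,150),"pics/q2.png",4)
go([.485,.003,.19],83,72); go([.475,.02,.20],83,0)
E
```

```text
time: 23.7
tcp_pos: [0.4854, 0.0037, 0.1409]
orientation: [-1.54, -1.364, -1.119]
ft_force: [-0.6, -0.1, -0.3]
finger_gap: 0.0559
t 23.7 q [-0.657, 0.133, 1.793, 1.06, 1.925, -0.537] p [0.4854, 0.0037, 0.1409] yaw 83.16 zax [0.116, 0.944, -0.309] F [-0.6, -0.1, -0.3] gap 0.0559
offset [0.0927, -0.0005, -0.0319] rot [-0.0001, 0.0, 0.0003] dist 0.049
offset [0.1214, -0.0244, -0.0083] rot [0.0001, -0.4, 0.0004] dist 0.062
```

View pics/q2.png

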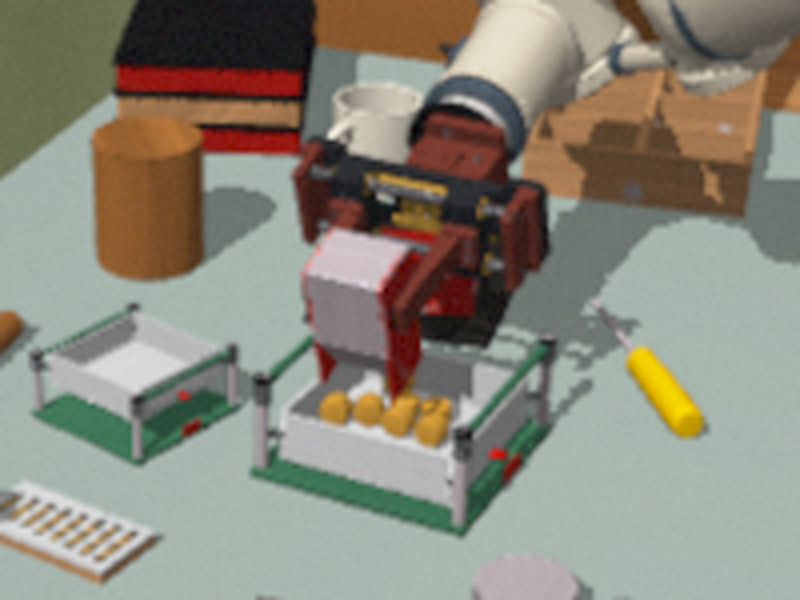

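View pics/q.png

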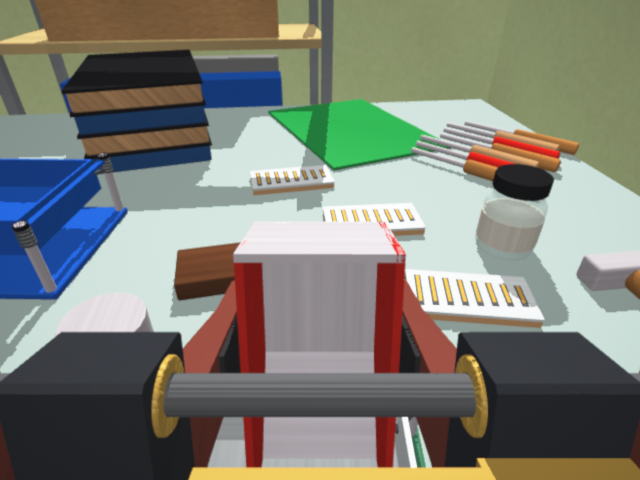

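The scoop is empty and the pan has sunk. I'll raise it, level it and count the feet.

```bash
python3 -m jog '{"offset":[[0.01,0,-0.003],[0.03,0,-0.01],[0.06,0,-0.02],[0.093,0,-0.032],[0.098,0,-0.032],[0.102,-0.003,-0.03],[0.106,-0.006,-0.028],[0.11,-0.01,-0.025],[0.114,-0.015,-0.02],[0.117,-0.02,-0.015],[0.12,-0.024,-0.01],[0.121,-0.024,-0.008],[0.121,-0.024,-0.008],[0.121,-0.024,-0.008],[0.121,-0.024,-0.008],[0.121,-0.024,-0.008],[0.121,-0.024,-0.008]],"delta_rot":[[0,0,0],[0,0,0],[0,0,0],[0,0,0],[0,-0.03,0],[0,-0.065,0],[0,-0.1,0],[0,-0.135,0],[0,-0.17,0],[0,-0.205,0],[0,-0.24,0],[0,-0.275,0],[0,-0.31,0],[0,-0.345,0],[0,-0.375,0],[0,-0.4,0],[0,-0.4,0]]}' 0
python3 - <<'E'
from h import *
st(); c=env.camera("side"); crop(c,(240,150,200,150),"pics/r.png",4)
c=env.camera("top"); W=cloud(c); print("mat/scoop1",rect(W,(395,195,48,65),.035,.06)); crop(c,(240,150,260,180),"pics/r2.png",3)
go([.546,-.377,.15],2.1)
E
```

```text
time: 25.22
tcp_pos: [0.4751, 0.0222, 0.2009]
orientation: [2.348, 2.085, 0.002]
ft_force: [-0.7, 0.0, -1.5]
finger_gap: 0.056
t 25.22 q [-0.025, -0.252, 1.639, -0.0, 1.754, 0.094] p [0.4751, 0.0222, 0.2009] yaw 83.2 zax [0.002, -0.0, -1.0] F [-0.7, 0.0, -1.5] gap 0.056
mat/scoop1 (array([ 0.5312, -0.2578]), array([0.1031, 0.0572]), 12.4, 312, np.float64(0.045))
offset [-0.7736, 0.2365, 0.0967] rot [-0.0009, -0.0011, 0.4501] dist 0.407
```

View pics/r.png

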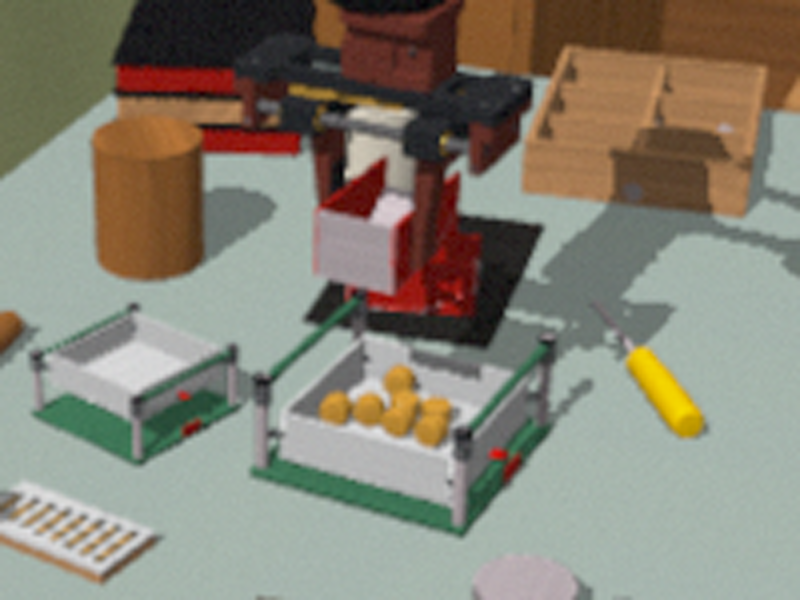

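View pics/r2.png

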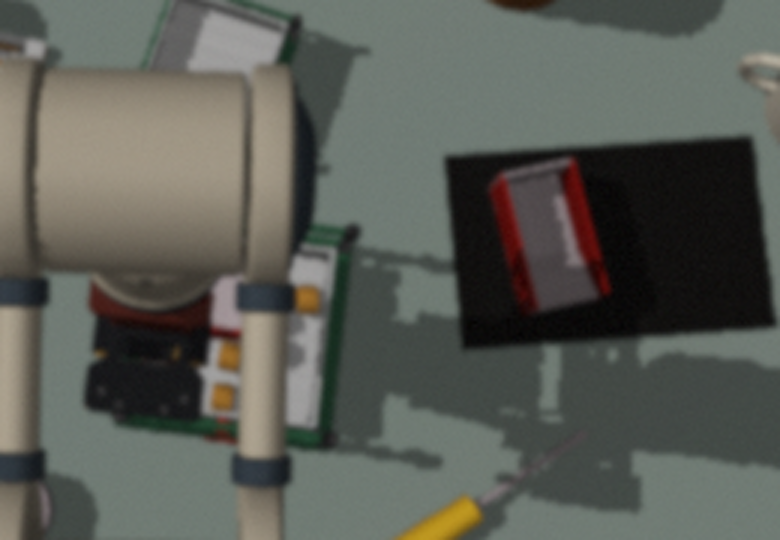

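```bash
python3 -m jog '{"offset":[[-0.015,0.005,0],[-0.04,0.012,0],[-0.08,0.025,0],[-0.125,0.038,0],[-0.17,0.052,0],[-0.215,0.066,0],[-0.26,0.08,0],[-0.305,0.093,0],[-0.35,0.107,0],[-0.395,0.12,0],[-0.44,0.134,0],[-0.485,0.148,0],[-0.53,0.162,0.01],[-0.575,0.176,0.02],[-0.62,0.19,0.035],[-0.665,0.203,0.05],[-0.71,0.217,0.065],[-0.745,0.228,0.08],[-0.768,0.235,0.09],[-0.774,0.2365,0.097]],"delta_rot":[[0,0,0.01],[0,0,0.025],[0,0,0.047],[0,0,0.073],[0,0,0.1],[0,0,0.125],[0,0,0.15],[0,0,0.178],[0,0,0.204],[0,0,0.23],[0,0,0.256],[0,0,0.282],[0,0,0.308],[0,0,0.335],[0,0,0.36],[0,0,0.387],[0,0,0.413],[0,0,0.435],[0,0,0.447],[0,0,0.45]]}' 0
python3 -m jog '{"offset":[[0,0,0],[0,0,0],[0,0,0]],"delta_rot":[[0,0,0],[0,0,0],[0,0,0]]}' 0
python3 - <<'E'
from h import *
st(); go([.546,-.377,.0355],2.1)
c=env.camera("side"); crop(c,(280,180,120,100),"pics/s.png",6); c=env.camera("top"); crop(c,(260,200,120,100),"pics/s2.png",6)
W=cloud(c); print("scoop1",rect(W,(395,195,45,65),.035,.06))
E
```

```text
time: 26.98
tcp_pos: [0.5433, -0.3824, 0.1483]
orientation: [-3.138, -0.043, 0.002]
ft_force: [0.5, 0.7, -0.8]
finger_gap: 0.0561
time: 27.23
tcp_pos: [0.5451, -0.3786, 0.1508]
orientation: [-3.14, -0.055, -0.001]
ft_force: [0.4, 0.6, -1.7]
finger_gap: 0.0559
t 27.23 q [-0.659, 0.265, 1.207, 0.001, 1.67, 0.877] p [0.5451, -0.3786, 0.1508] yaw 2.01 zax [0.0, 0.001, -1.0] F [0.4, 0.6, -1.7] gap 0.0559
offset [0.0018, -0.0028, 0.2306] rot [-0.0005, -0.0002, -0.0005] dist 0.115
scoop1 (array([ 0.5311, -0.2575]), array([0.1022, 0.0572]), 12.4, 295, np.float64(0.0446))
```

View pics/s.png

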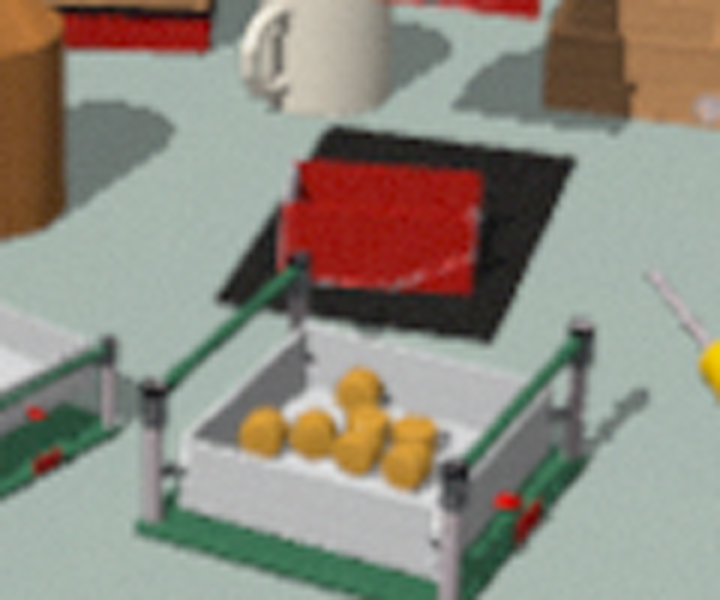

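View pics/s2.png

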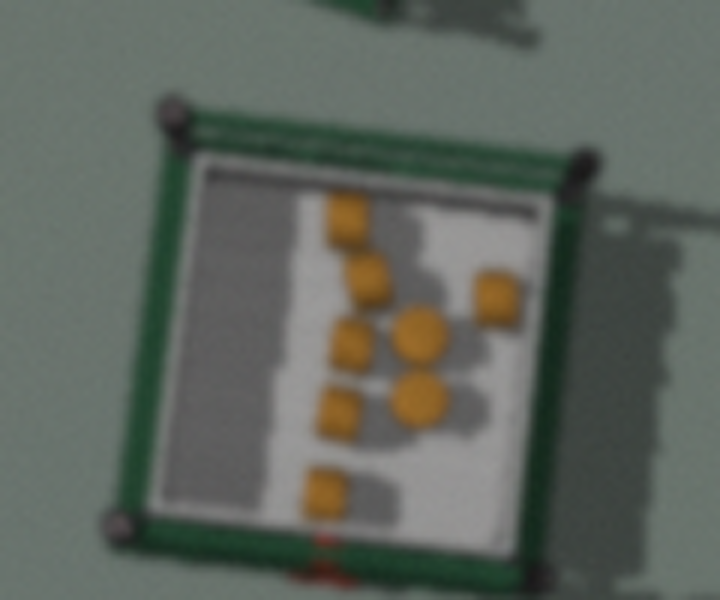

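All eight feet lie in the pan (eight brass discs in the top crop). I'll put scoop 2 down now.

```bash
python3 -m jog '{"offset":[[0.002,-0.002,0.03],[0.002,-0.002,0.07],[0.002,-0.002,0.11],[0.002,-0.002,0.15],[0.002,-0.002,0.18],[0.002,-0.002,0.2],[0.002,-0.002,0.213],[0.002,-0.002,0.22],[0.002,-0.002,0.226],[0.002,-0.002,0.23],[0.002,-0.002,0.231],[0.002,-0.002,0.231]],"delta_rot":[[0,0,0],[0,0,0],[0,0,0],[0,0,0],[0,0,0],[0,0,0],[0,0,0],[0,0,0],[0,0,0],[0,0,0],[0,0,0],[0,0,0]]}' 0
python3 -m jog '{"offset":[[0,0,0],[0,0,0],[0,0,0],[0,0,0],[0,0,0]],"delta_rot":[[0,0,0],[0,0,0],[0,0,0],[0,0,0],[0,0,0]]}' 1
python3 -m jog '{"offset":[[0,0,-0.02],[0,0,-0.06],[0,0,-0.12],[0,0,-0.18],[0,0,-0.24],[0,0,-0.3],[0,0,-0.3],[0,0,-0.3]],"delta_rot":[[0,0,0],[0,0,0],[0,0,0],[0,0,0],[0,0,0],[0,0,0],[0,0,0],[0,0,0]]}' 1
python3 - <<'E'
from h import *
st(); c=env.camera("wrist"); cv2.imwrite("pics/t.png",c["image"])
c=env.camera("side"); W=cloud(c)
# pan rim height, near wall
print("side rim z:",[np.nanmax(W[240:275,x,2]).round(4) for x in (318,325,332,340)])
E
```

```text
time: 28.33
tcp_pos: [0.5469, -0.3778, 0.037]
orientation: [3.141, 0.055, 0.003]
ft_force: [-0.7, 2.8, 4.9]
finger_gap: 0.0558
time: 28.75
tcp_pos: [0.5462, -0.3776, 0.0345]
orientation: [-3.14, -0.055, 0.001]
ft_force: [0.5, 0.8, 0.1]
finger_gap: 0.0856
time: 29.42
tcp_pos: [0.5472, -0.3784, 0.1887]
orientation: [3.138, 0.055, 0.007]
ft_force: [1.4, -0.2, -1.1]
finger_gap: 0.0881
t 29.42 q [-0.657, 0.26, 1.146, 0.001, 1.73, 0.879] p [0.5472, -0.3784, 0.1887] yaw 2.0 zax [0.005, -0.003, -1.0] F [1.4, -0.2, -1.1] gap 0.0881
side rim z: [np.float64(0.0482), np.float64(0.0466), np.float64(0.0456), np.float64(0.0447)]
```

View pics/t.png

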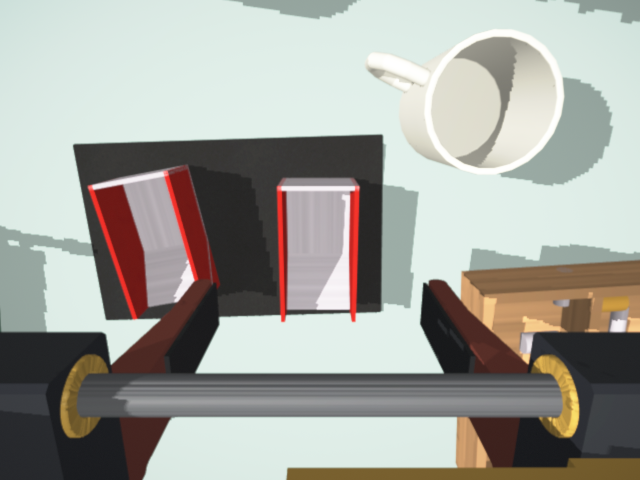

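The scoops now stand empty and upright on the mat. The pan rim reads about 0.046–0.048, which matches the stop value of 0.048. Next, the plates.

```bash
python3 - <<'E'
from h import *
go([.47,.25,.28],5)
E
```

```text
offset [-0.1084, -1.2601, -0.1896] rot [-0.0006, 0.0003, -0.0167] dist 0.639
```

```bash
python3 -m jog '{"offset":[[0,-0.02,-0.03],[-0.01,-0.06,-0.06],[-0.015,-0.12,-0.1],[-0.02,-0.18,-0.14],[-0.025,-0.24,-0.17],[-0.03,-0.3,-0.18],[-0.035,-0.36,-0.185],[-0.04,-0.42,-0.19],[-0.045,-0.48,-0.19],[-0.05,-0.54,-0.19],[-0.055,-0.6,-0.19],[-0.06,-0.66,-0.19],[-0.065,-0.72,-0.19],[-0.07,-0.78,-0.19],[-0.075,-0.84,-0.19],[-0.08,-0.89,-0.19],[-0.085,-0.94,-0.19],[-0.09,-0.98,-0.19],[-0.09,-1,-0.19],[-0.09,-1,-0.19]],"delta_rot":[[0,0,0],[0,0,0],[0,0,0],[0,0,0],[0,0,0],[0,0,0],[0,0,0],[0,0,0],[0,0,0],[0,0,0],[0,0,0],[0,0,0],[0,0,-0.01],[0,0,-0.0167],[0,0,-0.0167],[0,0,-0.0167],[0,0,-0.0167],[0,0,-0.0167],[0,0,-0.0167],[0,0,-0.0167]]}' 1
python3 -m jog '{"offset":[[-0.005,-0.03,0],[-0.01,-0.08,0],[-0.01,-0.14,0],[-0.01,-0.2,0],[-0.01,-0.24,0],[-0.01,-0.26,0],[-0.01,-0.26,0],[-0.01,-0.26,0],[-0.01,-0.26,0]],"delta_rot":[[0,0,0],[0,0,0],[0,0,0],[0,0,0],[0,0,0],[0,0,0],[0,0,0],[0,0,0],[0,0,0]]}' 1
cat > pl.py <<'E'
from h import *
import sys
def plates(c,zlo=.006,zhi=.03,amin=300):
    W=cloud(c); m=((W[...,2]>zlo)&(W[...,2]<zhi)).astype(np.uint8)
    m[330:]=0
    n,l,s,ce=cv2.connectedComponentsWithStats(m)
    for i in range(1,n):
        if s[i,4]<amin: continue
        p=W[l==i]; z=np.median(p[:,2]); 
        q=p[np.abs(p[:,2]-z)<.004]
        r=cv2.minAreaRect(q[:,:2].astype(np.float32)); (a,b),ang=r[1],r[2]
        if a<b: a,b=b,a; ang-=90
        ang=(ang+90)%180-90
        print("px",ce[i].round().tolist(),"box",s[i,:4].tolist(),"ctr",np.round(r[0],4).tolist(),"size",round(a,4),round(b,4),"yaw",round(ang,1),"z",round(z,4))
E
python3 - <<'E'
from pl import *
st(); c=env.camera("wrist"); cv2.imwrite("pics/u.png",c["image"]); plates(c)
E
```

```text
time: 31.18
tcp_pos: [0.4832, 0.1221, 0.2799]
orientation: [-3.137, -0.142, 0.003]
ft_force: [0.8, -0.9, 0.0]
finger_gap: 0.088
time: 31.93
tcp_pos: [0.468, 0.248, 0.2804]
orientation: [-3.138, -0.135, 0.001]
ft_force: [0.3, -0.1, -0.9]
finger_gap: 0.0878
t 31.93 q [0.423, -0.089, 1.353, 0.001, 1.878, 1.908] p [0.468, 0.248, 0.2804] yaw 4.93 zax [-0.0, 0.0, -1.0] F [0.3, -0.1, -0.9] gap 0.0878
px [430.0, 40.0] box [386, 0, 92, 91] ctr [0.6267, 0.1598] size 0.0805 0.0566 yaw -12.9 z 0.0092
px [619.0, 21.0] box [589, 0, 51, 52] ctr [0.6511, 0.0007] size 0.0527 0.0334 yaw 70.9 z 0.0281
px [277.0, 69.0] box [243, 3, 71, 134] ctr [0.5847, 0.2976] size 0.1102 0.0563 yaw -1.8 z 0.0091
px [148.0, 153.0] box [113, 97, 70, 114] ctr [0.4975, 0.4184] size 0.1093 0.0574 yaw 4.9 z 0.0091
px [523.0, 208.0] box [486, 130, 72, 156] ctr [0.4747, 0.0417] size 0.1595 0.0253 yaw -7.2 z 0.0082
px [606.0, 155.0] box [564, 144, 76, 23] ctr [0.538, -0.0256] size 0.0806 0.0082 yaw 82.9 z 0.0075
px [590.0, 232.0] box [527, 156, 113, 143] ctr [0.4644, -0.036] size 0.1248 0.1079 yaw -7.6 z 0.0149
px [343.0, 236.0] box [315, 184, 57, 107] ctr [0.4312, 0.2204] size 0.1099 0.0561 yaw 5.9 z 0.0193
px [59.0, 289.0] box [0, 261, 88, 69] ctr [0.3429, 0.5013] size 0.0761 0.0044 yaw 13.3 z 0.0196
px [569.0, 297.0] box [510, 281, 123, 33] ctr [0.3864, -0.028] size 0.1273 0.0073 yaw 81.6 z 0.0085
px [401.0, 315.0] box [378, 298, 45, 32] ctr [0.3541, 0.1512] size 0.043 0.0259 yaw -82.9 z 0.0283
```

View pics/u.png

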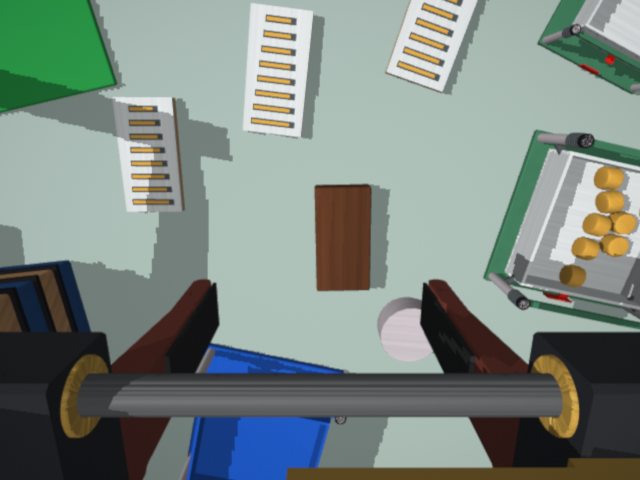

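```bash
python3 - <<'E'
from pl import *
c=env.camera("top"); W=cloud(c)
for n,x0,x1,y0,y1 in (("books",.2,.6,.42,.7),("jar",.6,.8,.15,.35),("mallet",.6,.9,.0,.25)):
    m=(W[...,0]>x0)&(W[...,0]<x1)&(W[...,1]>y0)&(W[...,1]<y1)&(W[...,2]>.03)&(W[...,2]<.2)
    p=W[m]; print(n,len(p),p.min(0).round(3) if len(p) else "",p.max(0).round(3) if len(p) else "")
cv2.imwrite("pics/v.png",c["image"])
E
```

```text
books 6542 [0.2   0.472 0.03 ] [0.381 0.6   0.127]
jar 755 [0.683 0.167 0.03 ] [0.782 0.263 0.091]
mallet 1055 [0.611 0.001 0.03 ] [0.808 0.25  0.091]
```

View pics/v.png

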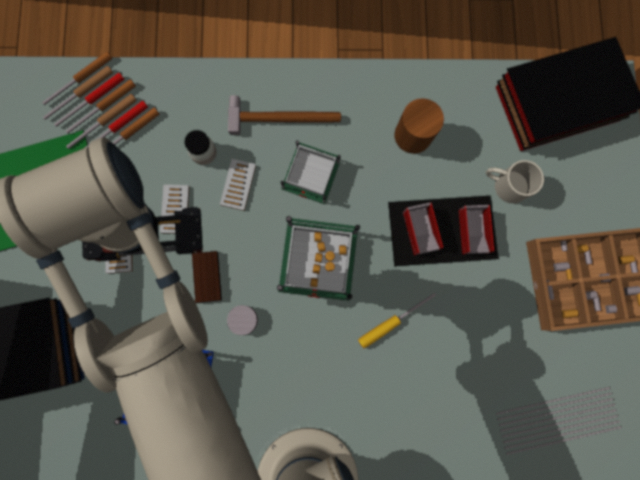

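```bash
python3 - <<'E'
from h import *
go([.468,.2204,.28],5.9)
E
python3 -m jog '{"offset":[[0,0.02,0],[0,0.045,0],[0.005,0.055,0],[0.005,0.055,0],[0.005,0.055,0],[0.005,0.055,0]],"delta_rot":[[0,0,-0.005],[0,0,-0.005],[0,0,-0.005],[0,0,-0.005],[0,0,-0.005],[0,0,-0.005]]}' 1
python3 - <<'E'
from pl import *
st()
for i in range(2):
    c=env.camera("wrist"); plates(c,amin=2500)
go([.585+.037,.2976,.28],-1.8)
E
```

```text
offset [-0.0046, 0.0551, 0.0011] rot [-0.0003, -0.0, -0.0055] dist 0.028
time: 32.53
tcp_pos: [0.4725, 0.2221, 0.2804]
orientation: [-3.136, -0.161, 0.0]
ft_force: [0.1, -0.5, 0.3]
finger_gap: 0.0872
t 32.53 q [0.373, -0.109, 1.372, 0.002, 1.879, 1.842] p [0.4725, 0.2221, 0.2804] yaw 5.87 zax [-0.0, 0.001, -1.0] F [0.1, -0.5, 0.3] gap 0.0872
px [405.0, 42.0] box [361, 0, 92, 96] ctr [0.6287, 0.1593] size 0.0842 0.0564 yaw -13.1 z 0.0092
px [607.0, 29.0] box [559, 0, 81, 72] ctr [0.6545, -0.0113] size 0.0758 0.0491 yaw 70.4 z 0.0281
px [251.0, 70.0] box [217, 4, 71, 134] ctr [0.5847, 0.2975] size 0.1102 0.0564 yaw -1.8 z 0.0091
px [123.0, 152.0] box [87, 95, 71, 116] ctr [0.4974, 0.4183] size 0.1102 0.0576 yaw 4.7 z 0.0091
px [497.0, 213.0] box [460, 136, 71, 154] ctr [0.4752, 0.0427] size 0.1588 0.0239 yaw -6.6 z 0.008
px [571.0, 235.0] box [498, 162, 142, 143] ctr [0.4644, -0.0356] size 0.1247 0.1085 yaw -7.4 z 0.0149
px [317.0, 238.0] box [288, 187, 57, 105] ctr [0.4315, 0.2205] size 0.1092 0.056 yaw 6.0 z 0.0193
px [405.0, 42.0] box [361, 0, 93, 96] ctr [0.6289, 0.1593] size 0.0847 0.0563 yaw -13.0 z 0.0092
px [607.0, 29.0] box [559, 0, 81, 72] ctr [0.6545, -0.0113] size 0.0757 0.0493 yaw 70.5 z 0.0281
px [251.0, 70.0] box [218, 4, 70, 134] ctr [0.5848, 0.2975] size 0.1103 0.0564 yaw -1.6 z 0.0091
px [123.0, 152.0] box [87, 95, 71, 116] ctr [0.4975, 0.4185] size 0.1101 0.0578 yaw 4.6 z 0.0091
px [497.0, 213.0] box [459, 136, 72, 153] ctr [0.4749, 0.0431] size 0.1595 0.0231 yaw -6.9 z 0.008
px [571.0, 236.0] box [498, 162, 142, 143] ctr [0.4644, -0.0356] size 0.1247 0.1086 yaw -7.3 z 0.0149
px [317.0, 238.0] box [289, 187, 57, 105] ctr [0.4314, 0.2204] size 0.1094 0.056 yaw 6.0 z 0.0193
offset [0.3131, -0.1188, 0.0008] rot [-0.0004, 0.0001, 0.0429] dist 0.167
```

```bash
python3 -m jog '{"offset":[[0.02,-0.008,0],[0.06,-0.02,0],[0.11,-0.04,0],[0.17,-0.06,0],[0.22,-0.08,0],[0.27,-0.1,0],[0.3,-0.114,0],[0.313,-0.119,0],[0.313,-0.119,0],[0.313,-0.119,0],[0.313,-0.119,0]],"delta_rot":[[0,0,0.01],[0,0,0.02],[0,0,0.03],[0,0,0.043],[0,0,0.043],[0,0,0.043],[0,0,0.043],[0,0,0.043],[0,0,0.043],[0,0,0.043],[0,0,0.043]]}' 1
python3 - <<'E'
from pl import *
st()
for i in range(2):
    c=env.camera("wrist"); plates(c,amin=2500)
cv2.imwrite("pics/w.png",c["image"])
E
```

```text
time: 33.55
tcp_pos: [0.6216, 0.2975, 0.2806]
orientation: [-3.14, 0.05, 0.001]
ft_force: [-0.5, -0.3, 0.1]
finger_gap: 0.0878
t 33.55 q [0.396, 0.357, 0.868, 0.001, 1.917, 1.999] p [0.6216, 0.2975, 0.2806] yaw -1.82 zax [-0.0, 0.001, -1.0] F [-0.5, -0.3, 0.1] gap 0.0878
px [151.0, 44.0] box [81, 0, 128, 119] ctr [0.7605, 0.4574] size 0.1568 0.0195 yaw -50.2 z 0.0151
px [193.0, 51.0] box [111, 0, 148, 136] ctr [0.7521, 0.4215] size 0.1796 0.0191 yaw -50.6 z 0.0164
px [502.0, 14.0] box [443, 0, 197, 47] ctr [0.7759, 0.0971] size 0.1664 0.0344 yaw 88.4 z 0.0207
px [461.0, 173.0] box [419, 114, 87, 120] ctr [0.6413, 0.1565] size 0.1102 0.0576 yaw -12.9 z 0.0095
px [320.0, 232.0] box [293, 182, 56, 103] ctr [0.5849, 0.2975] size 0.1098 0.056 yaw -1.8 z 0.0094
px [581.0, 286.0] box [541, 254, 99, 76] ctr [0.5061, 0.0056] size 0.0894 0.0891 yaw -7.6 z 0.0081
px [151.0, 45.0] box [82, 0, 127, 119] ctr [0.7609, 0.4574] size 0.1566 0.0194 yaw -50.5 z 0.0151
px [194.0, 51.0] box [114, 0, 145, 136] ctr [0.7516, 0.4214] size 0.1787 0.0197 yaw -49.9 z 0.0164
px [502.0, 14.0] box [443, 0, 197, 47] ctr [0.7757, 0.0969] size 0.1672 0.035 yaw 88.2 z 0.0207
px [461.0, 173.0] box [419, 114, 86, 120] ctr [0.6413, 0.1564] size 0.1101 0.0574 yaw -12.9 z 0.0095
px [320.0, 232.0] box [293, 182, 56, 103] ctr [0.5848, 0.2974] size 0.11 0.0561 yaw -1.8 z 0.0094
px [581.0, 286.0] box [541, 254, 99, 76] ctr [0.5061, 0.0055] size 0.0892 0.0892 yaw 82.7 z 0.0082
```

View pics/w.png

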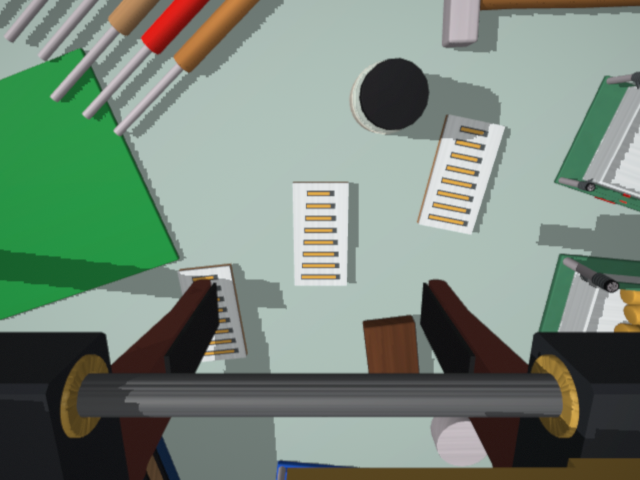

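```bash
python3 - <<'E'
from h import *
go([.58485,.29745,.08],-1.8);go([.58485,.29745,.027],-1.8)
E
```

```text
offset [-0.0734, 0.0027, 0.4023] rot [-0.0005, -0.0001, -0.0001] dist 0.204
offset [-0.0734, 0.0029, 0.5083] rot [-0.0005, -0.0001, -0.0001] dist 0.257
```

```bash
python3 -m jog '{"offset":[[-0.02,0,0.03],[-0.04,0,0.08],[-0.06,0.002,0.14],[-0.0734,0.0025,0.2],[-0.0734,0.0025,0.26],[-0.0734,0.0025,0.32],[-0.0734,0.0025,0.38],[-0.0734,0.0025,0.42],[-0.0734,0.0025,0.45],[-0.0734,0.0025,0.475],[-0.0734,0.0025,0.49],[-0.0734,0.0025,0.5],[-0.0734,0.0025,0.506],[-0.0734,0.0025,0.5085],[-0.0734,0.0025,0.5085],[-0.0734,0.0025,0.5085]],"delta_rot":[[0,0,0],[0,0,0],[0,0,0],[0,0,0],[0,0,0],[0,0,0],[0,0,0],[0,0,0],[0,0,0],[0,0,0],[0,0,0],[0,0,0],[0,0,0],[0,0,0],[0,0,0],[0,0,0]]}' 1
python3 - <<'E'
from h import *
st(); go([.58485,.29745,.027],-1.8)
E
python3 -m jog '{"offset":[[0,0,0],[0,0,0],[0,0,0],[0,0,0],[0,0,0],[0,0,0],[0,0,0]],"delta_rot":[[0,0,0],[0,0,0],[0,0,0],[0,0,0],[0,0,0],[0,0,0],[0,0,0]]}' 0
python3 - <<'E'
from h import *
st()
E
```

```text
time: 34.98
tcp_pos: [0.5857, 0.2979, 0.0272]
orientation: [-3.139, 0.05, -0.002]
ft_force: [-0.0, -0.6, 0.4]
finger_gap: 0.088
t 34.98 q [0.418, 0.306, 1.381, 0.001, 1.453, 2.021] p [0.5857, 0.2979, 0.0272] yaw -1.84 zax [0.001, 0.002, -1.0] F [-0.0, -0.6, 0.4] gap 0.088
offset [-0.0017, 0.0009, 0.0005] rot [-0.0006, -0.0003, -0.0002] dist 0.001
time: 35.57
tcp_pos: [0.5852, 0.2977, 0.0263]
orientation: [-3.14, 0.05, 0.001]
ft_force: [-0.1, 0.6, 0.4]
finger_gap: 0.0557
t 35.57 q [0.418, 0.306, 1.382, 0.001, 1.453, 2.021] p [0.5852, 0.2977, 0.0263] yaw -1.83 zax [-0.0, 0.001, -1.0] F [-0.1, 0.6, 0.4] gap 0.0557
```

```bash
python3 -m jog '{"offset":[[0,0,-0.01],[0,0,-0.03],[0,0,-0.07],[0,0,-0.11],[0,0,-0.15],[0,0,-0.15],[0,0,-0.15]],"delta_rot":[[0,0,0],[0,0,0],[0,0,0],[0,0,0],[0,0,0],[0,0,0],[0,0,0]]}' 0
python3 - <<'E'
from h import *
st(); go([.4317,.2205,.07],5.95)
c=env.camera("wrist"); cv2.imwrite("pics/x.png",c["image"])
E
```

```text
time: 36.15
tcp_pos: [0.5861, 0.298, 0.1034]
orientation: [-3.138, 0.05, -0.005]
ft_force: [-0.2, 0.3, -1.5]
finger_gap: 0.0555
t 36.15 q [0.418, 0.259, 1.298, 0.001, 1.58, 2.021] p [0.5861, 0.298, 0.1034] yaw -1.83 zax [0.003, 0.003, -1.0] F [-0.2, 0.3, -1.5] gap 0.0555
offset [-0.3039, 0.165, 0.0653] rot [-0.0009, -0.0011, -0.0432] dist 0.176
```

View pics/x.png

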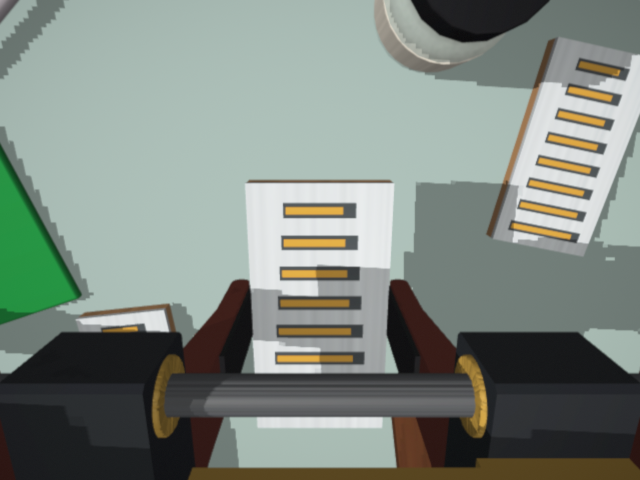

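```bash
python3 -m jog '{"offset":[[-0.02,0.01,0],[-0.05,0.027,0],[-0.09,0.05,0],[-0.13,0.07,0],[-0.17,0.092,0],[-0.21,0.114,0],[-0.25,0.135,0.01],[-0.28,0.152,0.03],[-0.3,0.163,0.05],[-0.304,0.165,0.065],[-0.304,0.165,0.065],[-0.304,0.165,0.065],[-0.304,0.165,0.065],[-0.304,0.165,0.065]],"delta_rot":[[0,0,-0.005],[0,0,-0.01],[0,0,-0.02],[0,0,-0.03],[0,0,-0.04],[0,0,-0.0432],[0,0,-0.0432],[0,0,-0.0432],[0,0,-0.0432],[0,0,-0.0432],[0,0,-0.0432],[0,0,-0.0432],[0,0,-0.0432],[0,0,-0.0432]]}' 0
python3 - <<'E'
from h import *
st(); go([.4317,.2205,.047],5.95)
E
```

```text
time: 37.37
tcp_pos: [0.4314, 0.2204, 0.0691]
orientation: [-3.136, -0.163, -0.001]
ft_force: [0.1, -0.4, -0.9]
finger_gap: 0.0556
t 37.37 q [0.401, -0.186, 1.816, 0.001, 1.51, 1.868] p [0.4314, 0.2204, 0.0691] yaw 5.94 zax [0.0, 0.001, -1.0] F [0.1, -0.4, -0.9] gap 0.0556
offset [0.0005, -0.0001, 0.0443] rot [-0.0005, -0.0002, -0.0] dist 0.022
```

```bash
python3 -m jog '{"offset":[[0,0,0.01],[0,0,0.022],[0,0,0.033],[0,0,0.041],[0,0,0.0455],[0,0,0.0455],[0,0,0.0455],[0,0,0.0455]],"delta_rot":[[0,0,0],[0,0,0],[0,0,0],[0,0,0],[0,0,0],[0,0,0],[0,0,0],[0,0,0]]}' 0
python3 - <<'E'
from h import *
st()
E
python3 -m jog '{"offset":[[0,0,0],[0,0,0],[0,0,0],[0,0,0]],"delta_rot":[[0,0,0],[0,0,0],[0,0,0],[0,0,0]]}' 1
python3 -m jog '{"offset":[[0,0,-0.02],[0,0,-0.06],[0,0,-0.12],[0.03,0,-0.19],[0.06,0,-0.27],[0.08,0,-0.35],[0.08,0,-0.43],[0.08,0,-0.467],[0.08,0,-0.467],[0.08,0,-0.467],[0.08,0,-0.467]],"delta_rot":[[0,0,0],[0,0,0],[0,0,0],[0,0,0],[0,0,0],[0,0,0],[0,0,0],[0,0,0],[0,0,0],[0,0,0],[0,0,0]]}' 1
python3 - <<'E'
from pl import *
st()
for i in range(2):
    c=env.camera("wrist"); plates(c,.006,.04,amin=2500)
crop(c,(250,150,140,150),"pics/y.png",4)
E
```

```text
time: 38.03
tcp_pos: [0.4305, 0.22, 0.0462]
orientation: [-3.136, -0.163, 0.001]
ft_force: [-2.9, -0.8, 4.1]
finger_gap: 0.0555
t 38.03 q [0.401, -0.171, 1.844, 0.001, 1.468, 1.868] p [0.4305, 0.22, 0.0462] yaw 5.94 zax [-0.001, 0.001, -1.0] F [-2.9, -0.8, 4.1] gap 0.0555
time: 38.37
tcp_pos: [0.4307, 0.2201, 0.0457]
orientation: [-3.136, -0.163, 0.0]
ft_force: [-1.7, 0.2, 0.0]
finger_gap: 0.0788
time: 39.28
tcp_pos: [0.4703, 0.2238, 0.2783]
orientation: [-3.137, -0.163, 0.003]
ft_force: [-0.5, 0.2, -0.5]
finger_gap: 0.0878
t 39.28 q [0.378, -0.112, 1.378, 0.001, 1.877, 1.846] p [0.4703, 0.2238, 0.2783] yaw 5.94 zax [-0.002, 0.001, -1.0] F [-0.5, 0.2, -0.5] gap 0.0878
px [407.0, 41.0] box [363, 0, 92, 93] ctr [0.6272, 0.1596] size 0.0813 0.0564 yaw -13.1 z 0.0092
px [609.0, 27.0] box [564, 0, 76, 72] ctr [0.6527, -0.0109] size 0.076 0.0456 yaw 70.2 z 0.0281
px [123.0, 149.0] box [87, 92, 71, 117] ctr [0.4975, 0.4184] size 0.1102 0.0581 yaw 4.7 z 0.0091
px [514.0, 206.0] box [462, 133, 178, 160] ctr [0.4671, -0.0134] size 0.1593 0.1374 yaw -7.9 z 0.0084
px [577.0, 236.0] box [500, 160, 140, 149] ctr [0.4644, -0.0355] size 0.1246 0.1084 yaw -7.4 z 0.0154
px [319.0, 240.0] box [290, 185, 59, 112] ctr [0.4298, 0.2193] size 0.1108 0.056 yaw 5.9 z 0.0294
px [407.0, 40.0] box [363, 0, 92, 92] ctr [0.6271, 0.1596] size 0.0811 0.0566 yaw -13.2 z 0.0093
px [609.0, 27.0] box [564, 0, 76, 70] ctr [0.6526, -0.0103] size 0.076 0.0448 yaw 70.6 z 0.0281
px [122.0, 149.0] box [86, 91, 72, 117] ctr [0.4975, 0.4186] size 0.11 0.0578 yaw 4.8 z 0.0091
px [518.0, 212.0] box [462, 133, 178, 191] ctr [0.4657, -0.0232] size 0.1619 0.1569 yaw -6.8 z 0.0084
px [578.0, 236.0] box [500, 159, 140, 150] ctr [0.4645, -0.035] size 0.1246 0.1094 yaw -7.4 z 0.0154
px [319.0, 239.0] box [290, 184, 59, 112] ctr [0.4303, 0.2193] size 0.11 0.0561 yaw 5.9 z 0.0294
```

View pics/y.png

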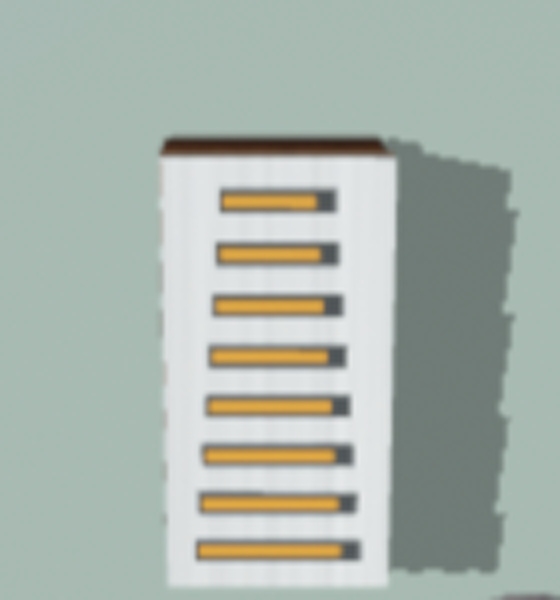

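```bash
python3 - <<'E'
from h import *
go([.4975,.418,.10],4.75);go([.4975,.418,.027],4.75)
E
```

```text
offset [0.0963, -0.3806, 0.3544] rot [-0.0001, 0.0011, 0.0066] dist 0.264
offset [0.0968, -0.3806, 0.5004] rot [-0.0001, 0.0011, 0.0066] dist 0.318
```

```bash
python3 -m jog '{"offset":[[0.01,-0.03,0.01],[0.02,-0.08,0.03],[0.035,-0.14,0.07],[0.05,-0.2,0.12],[0.065,-0.26,0.18],[0.08,-0.32,0.24],[0.09,-0.36,0.3],[0.096,-0.38,0.34],[0.096,-0.381,0.355],[0.096,-0.381,0.355],[0.096,-0.381,0.355],[0.096,-0.381,0.355]],"delta_rot":[[0,0,0.0066],[0,0,0.0066],[0,0,0.0066],[0,0,0.0066],[0,0,0.0066],[0,0,0.0066],[0,0,0.0066],[0,0,0.0066],[0,0,0.0066],[0,0,0.0066],[0,0,0.0066],[0,0,0.0066]]}' 1
python3 - <<'E'
from pl import *
st(); go([.4975,.418,.027],4.75)
c=env.camera("wrist"); cv2.imwrite("pics/z.png",c["image"])
E
```

```text
time: 40.38
tcp_pos: [0.4992, 0.4181, 0.1044]
orientation: [-3.136, -0.129, -0.003]
ft_force: [-0.4, -0.5, 0.2]
finger_gap: 0.088
t 40.38 q [0.645, 0.243, 1.316, 0.001, 1.58, 2.133] p [0.4992, 0.4181, 0.1044] yaw 4.71 zax [0.002, 0.003, -1.0] F [-0.4, -0.5, 0.2] gap 0.088
offset [-0.0038, 0.0004, 0.1548] rot [-0.0008, -0.0007, -0.0002] dist 0.077
```

View pics/z.png

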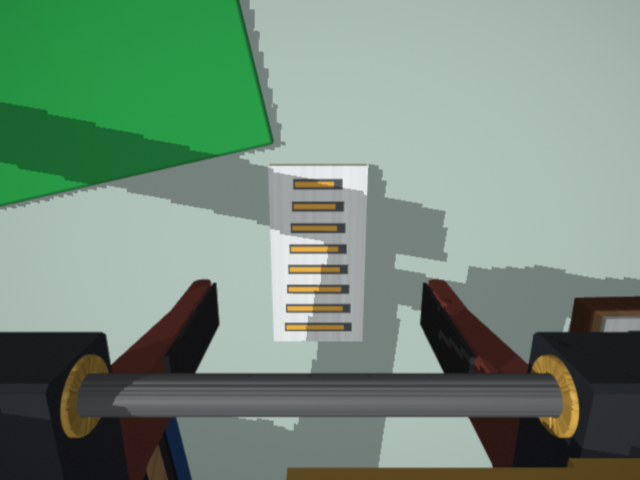

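Plate A is centred between the fingers at (319,250). I'll descend and grip.

```bash
python3 -m jog '{"offset":[[-0.003,0,0.03],[-0.003,0,0.06],[-0.003,0,0.09],[-0.003,0,0.115],[-0.003,0,0.135],[-0.003,0,0.146],[-0.003,0,0.15],[-0.003,0,0.15],[-0.003,0,0.15]],"delta_rot":[[0,0,0],[0,0,0],[0,0,0],[0,0,0],[0,0,0],[0,0,0],[0,0,0],[0,0,0],[0,0,0]]}' 1
python3 -m jog '{"offset":[[0,0,0],[0,0,0],[0,0,0],[0,0,0],[0,0,0],[0,0,0],[0,0,0]],"delta_rot":[[0,0,0],[0,0,0],[0,0,0],[0,0,0],[0,0,0],[0,0,0],[0,0,0]]}' 0
python3 - <<'E'
from h import *
st()
E
python3 -m jog '{"offset":[[0,0,-0.01],[0,0,-0.03],[0,0,-0.07],[0,0,-0.11],[0,0,-0.15],[0,0,-0.15],[0,0,-0.15]],"delta_rot":[[0,0,0],[0,0,0],[0,0,0],[0,0,0],[0,0,0],[0,0,0],[0,0,0]]}' 0
python3 - <<'E'
from h import *
st(); go([.4310,.2200,.08],5.95)
E
```

```text
time: 41.18
tcp_pos: [0.4973, 0.4188, 0.028]
orientation: [-3.137, -0.13, -0.001]
ft_force: [0.8, 0.5, 0.4]
finger_gap: 0.0882
time: 41.77
tcp_pos: [0.497, 0.4186, 0.0273]
orientation: [-3.137, -0.13, 0.0]
ft_force: [-1.2, 0.2, 0.2]
finger_gap: 0.0555
t 41.77 q [0.647, 0.288, 1.403, 0.001, 1.45, 2.135] p [0.497, 0.4186, 0.0273] yaw 4.76 zax [-0.0, 0.001, -1.0] F [-1.2, 0.2, 0.2] gap 0.0555
time: 42.35
tcp_pos: [0.4977, 0.419, 0.1042]
orientation: [-3.135, -0.13, -0.004]
ft_force: [0.1, -0.3, -0.7]
finger_gap: 0.0554
t 42.35 q [0.647, 0.241, 1.319, 0.001, 1.578, 2.135] p [0.4977, 0.419, 0.1042] yaw 4.75 zax [0.003, 0.004, -1.0] F [0.1, -0.3, -0.7] gap 0.0554
offset [-0.1662, 0.3858, 0.0467] rot [-0.001, -0.001, -0.0066] dist 0.211
```

```bash
python3 -m jog '{"offset":[[-0.01,0.02,0],[-0.02,0.055,0],[-0.04,0.1,0],[-0.063,0.145,0],[-0.085,0.19,0],[-0.105,0.24,0],[-0.125,0.29,0],[-0.145,0.33,0.01],[-0.157,0.365,0.02],[-0.164,0.382,0.035],[-0.166,0.3845,0.045],[-0.166,0.3845,0.045],[-0.166,0.3845,0.045],[-0.166,0.3845,0.045],[-0.166,0.3845,0.045]],"delta_rot":[[0,0,0],[0,0,0],[0,0,0],[0,0,-0.0066],[0,0,-0.0066],[0,0,-0.0066],[0,0,-0.0066],[0,0,-0.0066],[0,0,-0.0066],[0,0,-0.0066],[0,0,-0.0066],[0,0,-0.0066],[0,0,-0.0066],[0,0,-0.0066],[0,0,-0.0066]]}' 0
python3 - <<'E'
from h import *
st(); go([.4306,.2206,.0577],5.95)
E
```

```text
time: 43.6
tcp_pos: [0.4304, 0.2207, 0.0796]
orientation: [-3.136, -0.164, 0.0]
ft_force: [0.0, -0.3, -0.9]
finger_gap: 0.0556
t 43.6 q [0.403, -0.194, 1.804, 0.001, 1.531, 1.869] p [0.4304, 0.2207, 0.0796] yaw 5.99 zax [-0.0, 0.001, -1.0] F [0.0, -0.3, -0.9] gap 0.0556
offset [0.0003, 0.0003, 0.0438] rot [-0.0005, -0.0, 0.0002] dist 0.022
```

```bash
python3 -m jog '{"offset":[[0,0,0.01],[0,0,0.022],[0,0,0.033],[0,0,0.04],[0,0,0.0438],[0,0,0.0438],[0,0,0.0438],[0,0,0.0438]],"delta_rot":[[0,0,0],[0,0,0],[0,0,0],[0,0,0],[0,0,0],[0,0,0],[0,0,0],[0,0,0]]}' 0
python3 - <<'E'
from h import *
st()
E
python3 -m jog '{"offset":[[0,0,0],[0,0,0],[0,0,0],[0,0,0]],"delta_rot":[[0,0,0],[0,0,0],[0,0,0],[0,0,0]]}' 1
python3 -m jog '{"offset":[[0,0,-0.02],[0,0,-0.06],[0,0,-0.12],[0.03,0,-0.19],[0.06,0,-0.27],[0.08,0,-0.35],[0.08,0,-0.42],[0.08,0,-0.443],[0.08,0,-0.443],[0.08,0,-0.443],[0.08,0,-0.443]],"delta_rot":[[0,0,0],[0,0,0],[0,0,0],[0,0,0],[0,0,0],[0,0,0],[0,0,0],[0,0,0],[0,0,0],[0,0,0],[0,0,0]]}' 1
python3 - <<'E'
from pl import *
st()
for i in range(2):
    c=env.camera("wrist"); plates(c,.006,.05,amin=2500)
cv2.imwrite("pics/aa.png",c["image"])
E
```

```text
time: 44.27
tcp_pos: [0.4302, 0.22, 0.0573]
orientation: [-3.136, -0.163, 0.001]
ft_force: [-0.4, 0.1, -0.5]
finger_gap: 0.056
t 44.27 q [0.402, -0.18, 1.833, 0.001, 1.489, 1.869] p [0.4302, 0.22, 0.0573] yaw 5.94 zax [-0.0, 0.001, -1.0] F [-0.4, 0.1, -0.5] gap 0.056
time: 44.6
tcp_pos: [0.4303, 0.2201, 0.0576]
orientation: [-3.136, -0.163, 0.0]
ft_force: [-0.1, 0.1, 0.6]
finger_gap: 0.0788
time: 45.52
tcp_pos: [0.4695, 0.2237, 0.2767]
orientation: [-3.137, -0.163, 0.005]
ft_force: [0.4, 0.6, -0.1]
finger_gap: 0.0881
t 45.52 q [0.379, -0.113, 1.382, 0.001, 1.876, 1.846] p [0.4695, 0.2237, 0.2767] yaw 5.95 zax [-0.003, -0.0, -1.0] F [0.4, 0.6, -0.1] gap 0.0881
px [407.0, 40.0] box [363, 0, 92, 91] ctr [0.6262, 0.1599] size 0.0794 0.0562 yaw -13.1 z 0.0092
px [601.0, 35.0] box [521, 0, 119, 95] ctr [0.6446, -0.0017] size 0.1028 0.0635 yaw 70.3 z 0.0286
px [561.0, 231.0] box [462, 132, 178, 196] ctr [0.4642, -0.0227] size 0.1599 0.1505 yaw -7.3 z 0.0158
px [319.0, 240.0] box [289, 184, 61, 115] ctr [0.431, 0.2195] size 0.1102 0.0561 yaw 5.8 z 0.0394
px [33.0, 292.0] box [0, 256, 62, 74] ctr [0.3429, 0.5123] size 0.0787 0.0307 yaw 12.1 z 0.0291
px [407.0, 40.0] box [363, 0, 92, 91] ctr [0.626, 0.16] size 0.0788 0.0562 yaw -13.0 z 0.0092
px [601.0, 35.0] box [521, 0, 119, 94] ctr [0.6443, -0.0012] size 0.102 0.0626 yaw 70.3 z 0.0286
px [561.0, 230.0] box [462, 132, 178, 197] ctr [0.4638, -0.0229] size 0.159 0.1511 yaw -7.4 z 0.0158
px [319.0, 240.0] box [289, 183, 61, 116] ctr [0.4311, 0.2195] size 0.1099 0.0561 yaw 5.9 z 0.0394
px [33.0, 292.0] box [0, 256, 62, 74] ctr [0.3483, 0.502] size 0.0834 0.028 yaw 28.8 z 0.0291
```

View pics/aa.png

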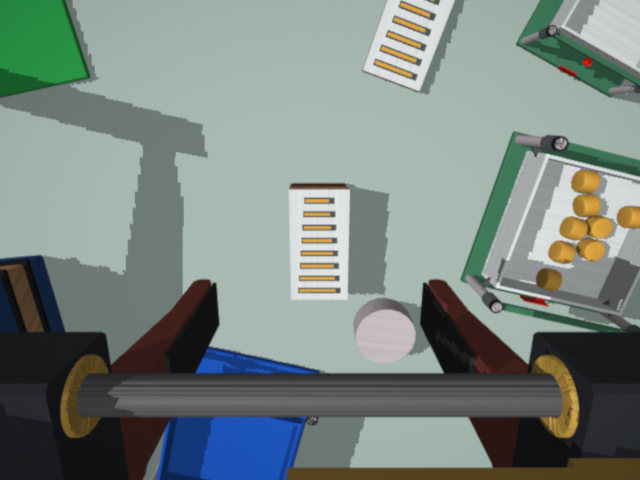

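```bash
python3 - <<'E'
from pl import *
d=np.radians(-12.9); p=np.array([.6413,.1565])-.032*np.array([np.cos(d),np.sin(d)]); print(p)
go([*p,.10],-12.9)
E
```

```text
[0.61010764 0.163644  ]
offset [0.2691, 0.1487, 0.3517] rot [0.0002, 0.0013, 0.1047] dist 0.234
```

```bash
python3 -m jog '{"offset":[[0.01,0.005,0.01],[0.03,0.016,0.03],[0.07,0.038,0.07],[0.11,0.06,0.11],[0.15,0.083,0.15],[0.19,0.105,0.2],[0.225,0.125,0.25],[0.25,0.14,0.3],[0.265,0.147,0.33],[0.269,0.149,0.345],[0.269,0.149,0.345],[0.269,0.149,0.345],[0.269,0.149,0.345]],"delta_rot":[[0,0,0.01],[0,0,0.03],[0,0,0.05],[0,0,0.075],[0,0,0.095],[0,0,0.1047],[0,0,0.1047],[0,0,0.1047],[0,0,0.1047],[0,0,0.1047],[0,0,0.1047],[0,0,0.1047],[0,0,0.1047]]}' 1
python3 - <<'E'
from pl import *
st(); c=env.camera("wrist"); cv2.imwrite("pics/ab.png",c["image"]); plates(c,amin=2500)
W=cloud(c); m=(W[...,2]>.06)&(W[...,2]<.1)&(W[...,0]>.64); m[330:]=0; print("jar",W[m].min(0),W[m].max(0))
go([.6101,.1636,.0285],-12.9)
E
```

```text
time: 46.7
tcp_pos: [0.6117, 0.1647, 0.1086]
orientation: [-3.12, 0.352, -0.003]
ft_force: [-0.1, 0.6, 0.1]
finger_gap: 0.0881
t 46.7 q [0.209, 0.194, 1.364, 0.001, 1.581, 2.004] p [0.6117, 0.1647, 0.1086] yaw -12.87 zax [0.002, 0.002, -1.0] F [-0.1, 0.6, 0.1] gap 0.0881
px [609.0, 100.0] box [558, 0, 82, 181] ctr [0.6661, -0.0034] size 0.0832 0.0457 yaw -19.6 z 0.0282
px [322.0, 196.0] box [272, 105, 102, 186] ctr [0.6411, 0.1567] size 0.1102 0.0562 yaw -13.1 z 0.0093
px [586.0, 308.0] box [525, 284, 115, 46] ctr [0.5386, 0.0101] size 0.0719 0.0267 yaw 83.3 z 0.0079
jar [0.69019519 0.2093965  0.06000049] [0.74293517 0.26282848 0.08680036]
offset [-0.0034, 0.0033, 0.1608] rot [-0.0009, -0.0008, 0.0002] dist 0.08
```

View pics/ab.png

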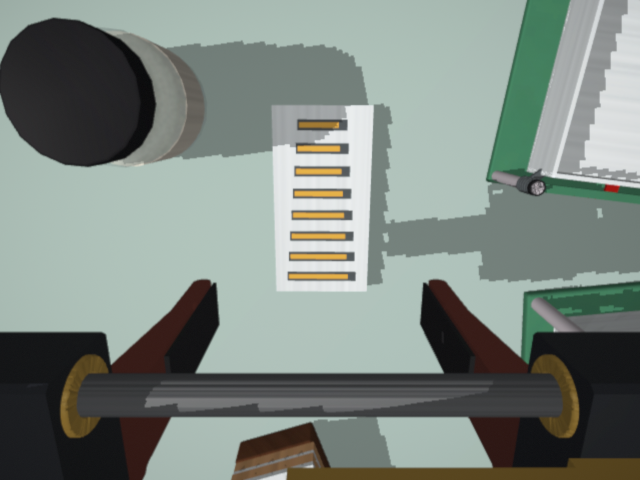

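```bash
python3 -m jog '{"offset":[[-0.002,0.002,0.03],[-0.002,0.002,0.06],[-0.002,0.002,0.09],[-0.002,0.002,0.115],[-0.002,0.002,0.135],[-0.002,0.002,0.146],[-0.002,0.002,0.152],[-0.002,0.002,0.152],[-0.002,0.002,0.152]],"delta_rot":[[0,0,0],[0,0,0],[0,0,0],[0,0,0],[0,0,0],[0,0,0],[0,0,0],[0,0,0],[0,0,0]]}' 1
python3 - <<'E'
from h import *
st(); go([.6101,.1636,.028],-12.9)
E
```

```text
time: 47.5
tcp_pos: [0.6106, 0.1634, 0.0311]
orientation: [-3.12, 0.353, -0.001]
ft_force: [0.1, -0.9, -0.5]
finger_gap: 0.0879
t 47.5 q [0.207, 0.239, 1.453, 0.001, 1.449, 2.003] p [0.6106, 0.1634, 0.0311] yaw -12.9 zax [0.001, 0.001, -1.0] F [0.1, -0.9, -0.5] gap 0.0879
offset [-0.0011, -0.0001, 0.0062] rot [-0.0005, -0.0001, 0.0] dist 0.003
```

```bash
python3 -m jog '{"offset":[[0,0,0.005],[0,0,0.005],[0,0,0.005]],"delta_rot":[[0,0,0],[0,0,0],[0,0,0]]}' 1
python3 -m jog '{"offset":[[0,0,0],[0,0,0],[0,0,0],[0,0,0],[0,0,0],[0,0,0],[0,0,0]],"delta_rot":[[0,0,0],[0,0,0],[0,0,0],[0,0,0],[0,0,0],[0,0,0],[0,0,0]]}' 0
python3 - <<'E'
from h import *
st()
E
python3 -m jog '{"offset":[[0,0,-0.01],[0,0,-0.03],[0,0,-0.07],[0,0,-0.11],[0,0,-0.15],[0,0,-0.18],[0,0,-0.18],[0,0,-0.18]],"delta_rot":[[0,0,0],[0,0,0],[0,0,0],[0,0,0],[0,0,0],[0,0,0],[0,0,0],[0,0,0]]}' 0
python3 - <<'E'
from pl import *
st(); c=env.camera("wrist"); cv2.imwrite("pics/ac.png",c["image"])
W=cloud(c); p=W[100:320,262:385].reshape(-1,3); p=p[(p[:,2]>.06)&(p[:,2]<.13)]
A=np.c_[p[:,:2],np.ones(len(p))]; print("plane slope",np.linalg.lstsq(A,p[:,2],rcond=None)[0],len(p))
E
```

```text
time: 47.75
tcp_pos: [0.6104, 0.1633, 0.0282]
orientation: [-3.12, 0.353, 0.0]
ft_force: [-0.8, -0.0, -0.1]
finger_gap: 0.0878
time: 48.33
tcp_pos: [0.6102, 0.1633, 0.0279]
orientation: [-3.121, 0.353, 0.001]
ft_force: [0.0, 0.0, 0.6]
finger_gap: 0.0555
t 48.33 q [0.207, 0.241, 1.456, 0.001, 1.444, 2.003] p [0.6102, 0.1633, 0.0279] yaw -12.9 zax [-0.0, 0.001, -1.0] F [0.0, 0.0, 0.6] gap 0.0555
time: 49.0
tcp_pos: [0.611, 0.1634, 0.1196]
orientation: [-3.12, 0.353, -0.004]
ft_force: [0.7, -0.5, -2.1]
finger_gap: 0.0556
t 49.0 q [0.207, 0.187, 1.352, 0.001, 1.599, 2.003] p [0.611, 0.1634, 0.1196] yaw -12.9 zax [0.003, 0.002, -1.0] F [0.7, -0.5, -2.1] gap 0.0556
plane slope [-0.00076012  0.00142277  0.10133773] 26972
```

View pics/ac.png

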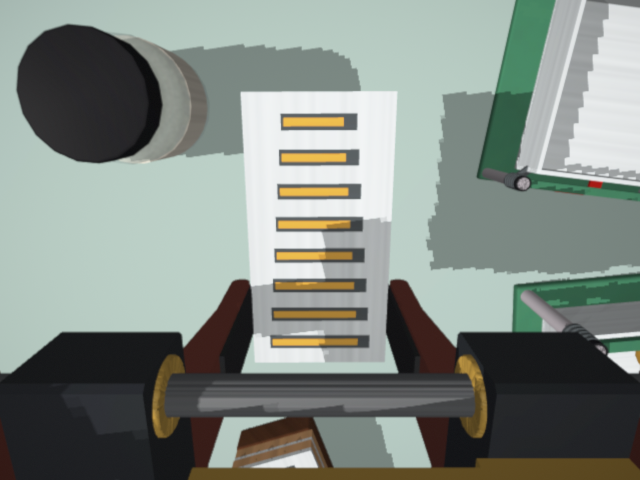

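```bash
python3 - <<'E'
from h import *
go([.3996,.2170,.095],5.95)
E
```

```text
offset [-0.4346, -0.0108, 0.0459] rot [-0.0004, 0.0001, -0.1047] dist 0.219
```

```bash
python3 -m jog '{"offset":[[-0.015,0,0],[-0.04,0,0],[-0.08,-0.002,0],[-0.12,-0.003,0],[-0.165,-0.004,0],[-0.21,-0.005,0],[-0.255,-0.006,0],[-0.3,-0.0075,0],[-0.345,-0.0085,0],[-0.385,-0.0095,0.01],[-0.415,-0.0105,0.025],[-0.43,-0.0108,0.04],[-0.4346,-0.0108,0.0459],[-0.4346,-0.0108,0.0459],[-0.4346,-0.0108,0.0459],[-0.4346,-0.0108,0.0459],[-0.4346,-0.0108,0.0459]],"delta_rot":[[0,0,-0.005],[0,0,-0.015],[0,0,-0.025],[0,0,-0.035],[0,0,-0.045],[0,0,-0.055],[0,0,-0.065],[0,0,-0.075],[0,0,-0.085],[0,0,-0.095],[0,0,-0.1047],[0,0,-0.1047],[0,0,-0.1047],[0,0,-0.1047],[0,0,-0.1047],[0,0,-0.1047],[0,0,-0.1047]]}' 0
python3 - <<'E'
from h import *
st(); go([.3996,.2171,.0683],5.95)
E
```

```text
time: 50.47
tcp_pos: [0.4004, 0.2169, 0.0954]
orientation: [-3.136, -0.161, -0.0]
ft_force: [-0.4, 1.0, -1.3]
finger_gap: 0.0556
t 50.47 q [0.421, -0.286, 1.853, 0.001, 1.574, 1.889] p [0.4004, 0.2169, 0.0954] yaw 5.89 zax [0.0, 0.001, -1.0] F [-0.4, 1.0, -1.3] gap 0.0556
offset [-0.0016, -0.0006, 0.0542] rot [-0.0004, -0.0001, -0.0003] dist 0.027
```

```bash
python3 -m jog '{"offset":[[-0.001,0,0.012],[-0.001,0,0.027],[-0.0015,-0.0005,0.04],[-0.0015,-0.0005,0.049],[-0.0015,-0.0005,0.054],[-0.0015,-0.0005,0.054],[-0.0015,-0.0005,0.054],[-0.0015,-0.0005,0.054]],"delta_rot":[[0,0,0],[0,0,0],[0,0,0],[0,0,0],[0,0,0],[0,0,0],[0,0,0],[0,0,0]]}' 0
python3 - <<'E'
from h import *
st(); go([.3996,.2171,.0683],5.95)
E
```

```text
time: 51.13
tcp_pos: [0.3988, 0.2172, 0.0679]
orientation: [-3.136, -0.163, 0.001]
ft_force: [-1.2, -0.5, -0.2]
finger_gap: 0.0558
t 51.13 q [0.423, -0.273, 1.892, 0.001, 1.522, 1.89] p [0.3988, 0.2172, 0.0679] yaw 5.95 zax [-0.0, 0.001, -1.0] F [-1.2, -0.5, -0.2] gap 0.0558
offset [0.0015, 0.0004, -0.0009] rot [-0.0004, 0.0001, -0.0] dist 0.001
```

Within 1 mm. I'll release.

```bash
python3 -m jog '{"offset":[[0.001,0,0],[0.001,0,0],[0.001,0,0]],"delta_rot":[[0,0,0],[0,0,0],[0,0,0]]}' 0
python3 -m jog '{"offset":[[0,0,0],[0,0,0],[0,0,0],[0,0,0]],"delta_rot":[[0,0,0],[0,0,0],[0,0,0],[0,0,0]]}' 1
python3 -m jog '{"offset":[[0,0,-0.02],[0,0,-0.06],[0,0,-0.12],[0.03,0,-0.19],[0.07,0,-0.27],[0.11,0,-0.35],[0.135,0,-0.42],[0.14,0,-0.423],[0.14,0,-0.423],[0.14,0,-0.423],[0.14,0,-0.423]],"delta_rot":[[0,0,0],[0,0,0],[0,0,0],[0,0,0],[0,0,0],[0,0,0],[0,0,0],[0,0,0],[0,0,0],[0,0,0],[0,0,0]]}' 1
python3 - <<'E'
from pl import *
st()
for i in range(2):
    c=env.camera("wrist"); plates(c,.012,.07,amin=2500)
crop(c,(250,150,140,160),"pics/ad.png",4)
c=env.camera("side"); cv2.imwrite("pics/ae.png",c["image"]); crop(c,(270,280,120,60),"pics/ae2.png",6)
E
```

```text
time: 51.38
tcp_pos: [0.3994, 0.2173, 0.068]
orientation: [-3.136, -0.163, 0.0]
ft_force: [0.8, 0.0, -1.4]
finger_gap: 0.0555
time: 51.72
tcp_pos: [0.3995, 0.2173, 0.0682]
orientation: [-3.136, -0.163, 0.0]
ft_force: [0.3, -0.1, -0.1]
finger_gap: 0.0789
time: 52.63
tcp_pos: [0.4682, 0.2241, 0.2777]
orientation: [-3.137, -0.163, 0.005]
ft_force: [-0.5, 0.1, -0.2]
finger_gap: 0.0879
t 52.63 q [0.38, -0.116, 1.382, 0.001, 1.878, 1.847] p [0.4682, 0.2241, 0.2777] yaw 5.95 zax [-0.003, 0.0, -1.0] F [-0.5, 0.1, -0.2] gap 0.0879
px [601.0, 34.0] box [525, 0, 115, 93] ctr [0.6439, -0.0021] size 0.1042 0.0624 yaw 70.1 z 0.0288
px [568.0, 234.0] box [467, 134, 173, 196] ctr [0.4645, -0.0224] size 0.1594 0.1502 yaw -7.1 z 0.0218
px [319.0, 241.0] box [288, 183, 63, 119] ctr [0.4311, 0.2201] size 0.1108 0.0561 yaw 6.1 z 0.0494
px [26.0, 295.0] box [0, 256, 59, 74] ctr [0.3475, 0.5029] size 0.0746 0.0196 yaw 26.4 z 0.0391
px [601.0, 34.0] box [526, 0, 114, 92] ctr [0.6439, -0.0009] size 0.1018 0.0623 yaw 70.4 z 0.0288
px [568.0, 234.0] box [467, 133, 173, 197] ctr [0.4642, -0.0221] size 0.1586 0.1499 yaw -7.5 z 0.0221
px [319.0, 241.0] box [288, 183, 63, 119] ctr [0.4311, 0.22] size 0.1108 0.0561 yaw 6.2 z 0.0494
px [26.0, 295.0] box [0, 256, 60, 74] ctr [0.3472, 0.5029] size 0.0745 0.019 yaw 25.8 z 0.0391
```

View pics/ad.png

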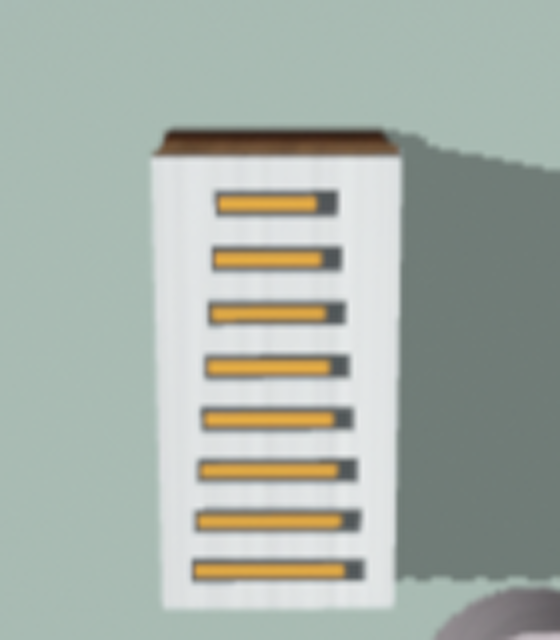

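View pics/ae.png

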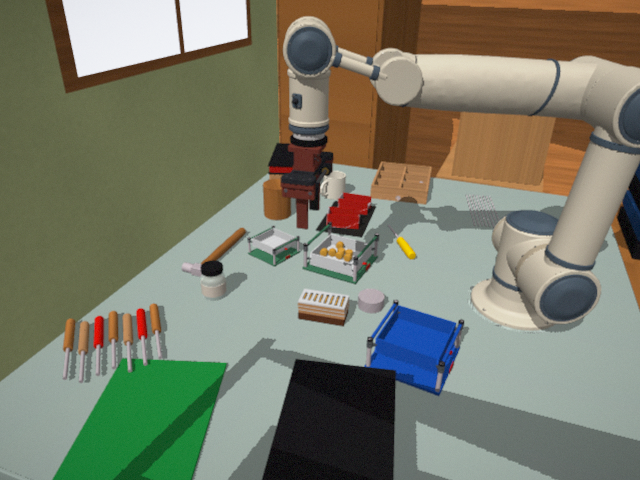

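View pics/ae2.png

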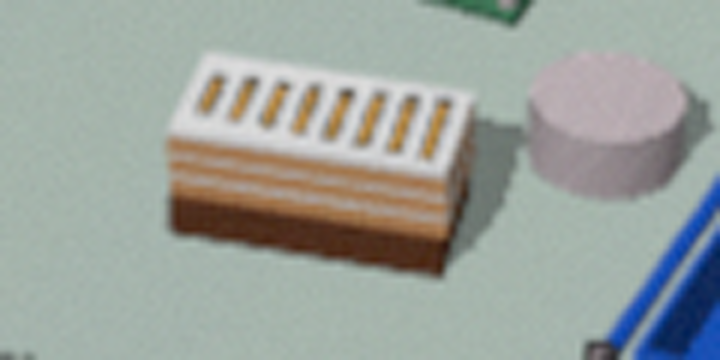

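```bash
python3 - <<'E'
from pl import *
c=env.camera("top"); W=cloud(c); crop(c,(260,160,260,190),"pics/af.png",3)
print("s1",rect(W,(395,195,46,65),.035,.06),"s2",rect(W,(450,195,50,65),.035,.06))
p=W[225:295,285:355].reshape(-1,3); r=p[(p[:,2]>.040)&(p[:,2]<.056)]; print("pan rim z pct",np.percentile(r[:,2],[50,80,95]).round(4))
f=p[(p[:,2]<.03)]; print("pan floor",np.median(f[:,2]).round(4)); st()
E
```

```text
s1 (array([ 0.531 , -0.2577]), array([0.1024, 0.0574]), 12.4, 309, np.float64(0.0447)) s2 (array([ 0.5292, -0.378 ]), array([0.1028, 0.0581]), 2.0, 357, np.float64(0.0447))
pan rim z pct [0.0475 0.0495 0.0512]
pan floor 0.0143
t 52.83 q [0.38, -0.116, 1.382, 0.001, 1.878, 1.847] p [0.4683, 0.2241, 0.2782] yaw 5.96 zax [-0.002, 0.0, -1.0] F [0.7, 0.1, -0.2] gap 0.0879
```

View pics/af.png

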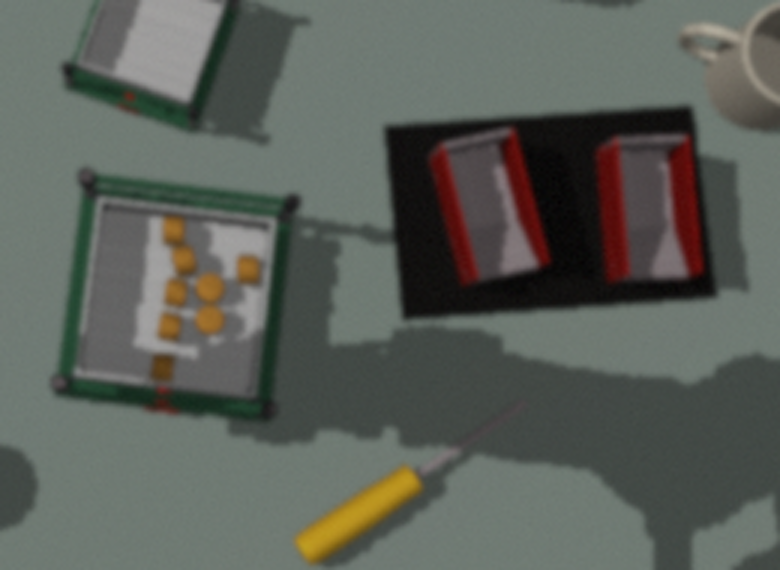

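All eight feet lie in the pan, its floor is at about 0.014–0.015 (on the stop), and both scoops stand empty on the mat. I'm handing in.

```bash
python3 -c "
from workcell import env
print(env.close_job())"
```

```text
the job is handed in; nothing more can be done
None
```

The kit is made up and the job is handed in, at about 53 s of the 210 s allowed.

- **Feet:** I tipped both scoops into the large green scale and left the small green and blue ones alone. All eight feet lie in the pan. Its floor measured 14.3 mm above the bench, and about 15 mm is expected on the stop. The rim agrees, at about 47.5 mm against 48 mm. The gripper never touched the pan.
- **Scoops:** Both stand empty and upright on the mat, within about 3 mm of where they started. Scoop 2's front lip hangs slightly over the mat edge, as it did at the start.
- **Plates:** I found three plates, and all are stacked on the plinth. The top plate measured at most 0.5 mm off the plinth centre and 0.2° off in angle. The middle plate is about 1 mm off. The bottom plate is the worst, about 1.8 mm off (1.4 mm along and 1.1 mm across), and I left it.
- **Other things:** The bystanders look untouched in the last pictures.

No check failed. The top camera put the plinth about 2.5 mm from where the wrist camera put it. I used the wrist readings for both picking and placing the plates, so that difference should not affect the pile.

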